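Nip up a toy-box glue-up

TASK

Take the pine board from the sloping easel and stand it on its long edge in the one empty slot of the gluing press. Then work the press's lever, handle away from the robot, exactly three clicks by feel, without going on to a fourth, and finish while still holding the lever there, because it springs back if let go. Leave the two boards already in the press in their slots and the other things on the table alone.

Things in the scene. Friction and masses are not known exactly. Their poses are not given: they have to be found in the camera images.
- press: plywood gluing press fixed to the table. Origin: underside, on the middle slot's centre line; x along the slots from jaw to fence, y across them (slots at y = -60, 0, +60 mm), z up. Base plate 12 mm thick, x -140..110, y -195..105 mm. Fixed fence: inner face x = +76 mm, top 57 mm above the table. Jaw pad's face at rest x = -74 mm.
- slot_liner: thin cork strip on the floor of the one empty slot (any of the three). Origin: slot floor, 12 mm above the table, centre of the slot, press x = +2 mm; axes as the press. The slot is 20 mm wide between wooden rails (x -50..50 mm, tops 40 mm above the table, flared mouth 30 mm wide up to 49 mm). Bring the board's origin within 3 mm of it along the slot.
- board: the loose pine board, 140 long (x) x 16 thick (y) x 75 mm high (z), about 90 g, standing on a long edge in the easel and leaning back 0.35 rad. Origin: middle of its lower long edge face; z points up through the board to its top edge (75 mm).
- easel: sloping wooden sanding easel, fixed, 170 x 100 mm foot; x along the board's length. It covers the board's lower 34 mm at the back and 10 mm in front; the rest is free for the fingers. The board leans back towards the easel's +y, and is drawn out along its own z.
- board_b: identical board already standing in a slot of the press; stays in its slot. Origin and axes as the board.
- board_c: identical board already standing in another slot of the press; stays in its slot. Origin and axes as the board.
- lever: steel arm turning about a vertical axis; origin on it, 54 mm above the table, press x = -75, y = -130 mm. Its x axis points to the handle, at rest 2.18 rad clockwise of the press's x. Worked counter-clockwise from above; stop at 1.5 rad. A spring of 0.8 (rest) to 1.2 N m always drives it back: clicks do not lock it. The jaw adds up to 0.3 N m.
- lever_grip (a point): point in the upright round wooden handle at the lever's end, 115 mm from the lever's axis, 106 mm above the table. The handle spins freely on its pin; 20 mm in diameter, from 66 to 126 mm above the table, the flat arm (20 mm wide) below it.
- ring: 98 mm steel disc under the lever, same axis, z up, 5 teeth on its rim; fixed during the job, setting varies +-0.12 rad. The lever's pawl clicks over a tooth when the lever's x is 0.30, 0.55, 0.80, 1.05, 1.30 rad counter-clockwise of the ring's x. Within 0.1 rad before a tooth the handle force rises some 6 N, then drops sharply. Hold midway: 0.925 rad.
- jaw_pad: rubber-faced pressing bar of the jaw, 10 x 155 x 34 mm, origin in the middle of its underside; press x = -79 mm at rest. The lever drives it 18 mm per rad towards the fence through a spring (1200 N/m), pushing the boards along their slots against the fence.
- glue: bystander: white glue bottle, 52 mm across, 150 mm tall. Origin at its underside or on its axis. Leave it where it is.
- sanding_block: bystander: cork sanding block with wooden back, 100 x 60 x 29 mm. Origin at its underside or on its axis. Leave it where it is.
- brush: bystander: brush lying flat. Origin at its underside or on its axis. Leave it where it is.
- bowl: bystander: wooden bowl, 130 mm across, 55 mm tall. Origin at its underside or on its axis. Leave it where it is.
- toy_truck: bystander: wooden toy truck, 120 x 65 x 66 mm. Origin at its underside or on its axis. Leave it where it is.
- varnish: bystander: amber jar with steel cap, 70 mm across, 75 mm tall. Origin at its underside or on its axis. Leave it where it is.

How it is judged (in metres and radians):
On the way, in this order (a step that is already met when the one before it is completed fails the run):
1. the board stands upright on its edge in the empty slot, down on the slot floor (horizontal distance between board and slot_liner below 0.012 m and z of board in the frame of press below 0.016 m and angle between board's own z axis and vertical below 0.2 rad and angle between the x axis of board and the x axis of press, either way round below 0.12 rad), for 0.2 s.
2. the lever is held by the fingers between the third and the fourth click (angle between the x axis of lever and the x axis of ring, either way round between 0.77 and 1.03 rad and contact force between the fingers and lever above 2 N), for 0.5 s.
At the end, for the whole second after the job is handed in: Board down in the empty slot (12 mm from the liner, 4 mm from the floor, tilt under 0.2 rad), still, not in the fingers, pressed by the jaw pad over 0.3 N; lever 0.77 to 1.03 rad from the ring's x axis, held by the fingers with over 2 N; the other two boards upright (all of step 1 and all of step 2 and contact force between the fingers and board below 0.1 N and contact force between jaw_pad and board above 0.3 N and linear speed of board below 0.02 m/s and angle between each of board_b, board_c's own z axis and vertical below 0.2 rad); the arm keeps its last pose, push and grip.
It fails at once if the lever went on over the fourth click (angle between the x axis of lever and the x axis of ring, either way round above 1.06 rad).
It fails at once if a board already in the press was taken out of its slot (distance of any of board_b, board_c from where it was at the start of the episode above 0.025 m).
It fails at once if a bystander was moved by more than 30 mm (distance of any of glue, sanding_block, brush, bowl, toy_truck, varnish from where it was at the start of the episode above 0.03 m).
It also fails if it takes over 64 s, if anything falls off the work surface, if the arm or the gripper's body presses on something with over 40 N, if the wrist force passes 120 N, or if a joint passes its speed limit or range.

ROBOT

A 7-joint arm with a two-finger parallel gripper is mounted at the origin on the work surface. World frame = base frame: x ahead of the robot, y to its left, z up, the work surface at z = 0. Lengths are in mm, angles in rad, forces in N, time in s.
With the tool pointing down it reaches from about 400 to 875 mm from the base axis. Payload 6.5 kg.
Tool frame: the origin (TCP) lies at the very end of the fingers, on their centre line; the grasp point (between the pads) lies 19 mm behind it (manip.hold_point_z is the distance from the TCP to the grasp point, in mm); z points along the fingers, x is the direction in which the jaws open and shut, and the axes are right-handed (so a half turn about z gives the same grasp; the last joint's range is limited). The gripper opens to 88 mm and grips with 3 to 60 N. Pads are 18 mm wide; open, the fingers measure 123 mm over their backs; the gripper's body (75 mm by 187 mm) begins 45 mm behind the grasp point.
Start: joints at [1.047, 0.536, -0.004, 1.538, 0.003, 1.067, -0.071], TCP at [287.279, -583.062, 238.716] pointing down, gripper open.
Joint ranges: [-2.7, 2.7], [-0.37, 2.16], [-1.27, 1.26], [0.24, 2.4], [-1.31, 4.45], [0.19, 1.91], [-2.76, 2.76]. Speed limits (rad/s): [2.39, 2.39, 3.14, 3.14, 3.14, 3.14, 3.14].

INTERFACE

Orientations are given as [roll, pitch, yaw] about the fixed x, y, z axes, in that order (R = Rz(yaw) Ry(pitch) Rx(roll)).
In Python, from rig import manip gives the robot as it stands.
- The arm moves only by the tool play_rows, never from a script. Its argument "motion" is a list that holds one entry, the list of rows, each a list of 4 numbers: the shift along the tool's x, y, z each as a share of 0.3 m, from -1 to 1, then the turn about the tool's z as a share of 30 degrees, from -1 to 1. A call has exactly 8 rows; each row is the pose to reach, as a shift and turn from the pose commanded when the call began, along the tool's axes at that moment; what a row does not reach only later rows make up. A row lasts 1/10 s, in which the tool goes at most 50 mm and 8.59 degrees, less where a joint would pass 70% of its speed; a pose out of reach is approached as far as the arm can. A call with a number of a shift or a turn outside -1 to 1 is refused whole. A call with a gripper value outside its range is refused whole. "jaw" is the closure, from 0 (fully open) to 1 (shut), set as the call begins (left out, the last holds). The fingers move at their own pace and stop on an object; "squeeze" is the grip in N (left out, the last holds). Time passes only in rows, so rows that repeat a pose let the fingers close, or fill a call up. It gives the time, the measured TCP pose, the force and the opening at its end, in the units of the state.
- manip.observe(): the state, without advancing time (a new reading comes with each control period).
- manip.read_camera(name): name is "side" or "top"; returns the picture (420x560x3 uint8, red, green, blue); there is no depth.
- manip.camera_params(name): a dict with "fx", "fy", "cx", "cy" (pixels), "view" (4x4, takes a point from world to camera coordinates). Camera axes: x right, y down, z forward; pixel columns grow to the right and rows downward; lengths in mm; the calibration is good to about 2 mm. A picture is of the moment at which its call begins. camera_params takes no time and is no camera call.
- manip.sign_off(): hands the job in, once; it reports no verdict.
Trained networks look in the newest picture that a camera, given by its name, has taken for a name from the list of things; names that differ only in an ending like _2 or _b are one class to them, and where a whole thing is asked for, a point or a joint stands for the part that bears it (a point fixed in the world has none). Each returns a list of dicts, best first, with "score" (0 to 1); they miss things now and then, are a little off and sometimes report something else, mostly with a low value. They report only what shows in the picture. A call takes as long as a camera call.
- manip.boxes_of(label, camera): "rect" ([left, top, width, height] in pixels, round what is visible of it).
- manip.trace(label, camera): "region" (420x560 bool, what is visible of it) and "rect" ([left, top, width, height] in pixels, round what is visible of it).
- manip.place_of(label, camera): "point" ([column, row] in pixels: a listed point, or the origin of a listed thing).
The state is a dict: "time_s": time; "qpos": joint angles; "dq": joint speeds; "joint_torque": joint torques, N m; "eef_pos": TCP position; "tool_rot": TCP orientation; "contact_force": force on the tool from outside, world axes, zero at the start; "ft_torque": the same for the moment, N m; "gripper_width": finger opening in mm.
Only numpy, scipy, OpenCV 4.12 (cv2) and the standard library are available. Lean on these libraries where they do the work, as an engineer would, in place of code of your own. Each camera call takes 0.05 s, during which the arm holds its last target.

## Working session

There is one attempt and no reset: what is moved stays moved. The work goes in short steps, Python scripts to look and compute and a tool call to move; the robot and the scene stay as the last step left them, time stands still between calls to the robot, and variables do not carry over. Pictures are saved under pics/ and viewed, and the job is handed in when it is done.

Besides the shell and the picture viewer there is one more tool, called after ">>>" in YAML: its name, and indented under it one key for each argument. play_rows: Moves the arm, as the interface text tells. Shift numbers are shares of 0.3 m and turn numbers shares of 30 degrees, none past 1 either way. Its arguments: {"type":"object","properties":{"motion":{"type":"array","items":{"type":"array","items":{"type":"array","items":{"type":"number","minimum":-1,"maximum":1}}}},"jaw":{"type":"number"},"squeeze":{"type":"number"}},"required":["motion"]}

```bash
ls; mkdir -p pics; python3 - <<'E'
from rig import manip
import cv2
s=manip.observe(); print(s)
for c in("side","top"):
    im=manip.read_camera(c); cv2.imwrite(f"pics/{c}0.png",im[:,:,::-1]); print(c,manip.camera_params(c))
    for n in ["press","slot_liner","board","easel","lever","lever_grip","ring","jaw_pad","glue","bowl","toy_truck","varnish","sanding_block","brush"]:
        print(n,[(round(d['score'],2),[round(v) for v in d['point']]) for d in manip.place_of(n,c)][:4])
print(manip.observe()['time_s'])
E
```

```text
pics
{'time_s': 0.0, 'qpos': array([ 1.04680865,  0.53720629, -0.00442979,  1.53887628,  0.002611  ,
        1.06733055, -0.0712006 ]), 'dq': array([ 0.00024815, -0.00044095,  0.00298459,  0.0016203 , -0.00084931,
        0.00179838, -0.00022705]), 'joint_torque': array([-1.54653054e-05, -5.70996809e+01,  9.90973078e-01, -2.51604742e+01,
       -5.62355435e-02,  1.79504656e-02,  1.84312212e-04]), 'eef_pos': array([ 286.97133224, -582.51239682,  237.81195966]), 'tool_rot': array([ 3.14144576e+00,  1.80886858e-03, -1.11293972e+00]), 'contact_force': array([-0.68631078, -0.55176426,  0.15380795]), 'ft_torque': array([ 0.02758681,  0.01456592, -0.00100378]), 'gripper_width': 88.12964918465846}
side {'fx': 394.03487804138007, 'fy': 394.03487804138007, 'cx': 271.3050920657571, 'cy': 212.03517908071638, 'view': array([[-8.35430050e-01, -5.49529246e-01,  8.61621028e-03,
         4.09591007e+02],
       [-3.96759755e-01,  5.92183201e-01, -7.01356367e-01,
         2.84994264e+02],
       [ 3.80313461e-01, -5.89352751e-01, -7.12758730e-01,
         1.05526214e+03],
       [ 0.00000000e+00,  0.0
[... 895 characters left out ...]
-01,
         1.12448987e+03],
       [ 0.00000000e+00,  0.00000000e+00,  0.00000000e+00,
         1.00000000e+00]])}
press [(0.77, [240, 180]), (0.62, [264, 180])]
slot_liner [(0.53, [267, 182])]
board [(0.98, [245, 186]), (0.92, [223, 186]), (0.72, [130, 228]), (0.67, [126, 231])]
easel [(0.7, [133, 230]), (0.68, [409, 149])]
lever [(0.57, [299, 203])]
lever_grip [(0.7, [335, 219])]
ring [(0.71, [299, 202]), (0.67, [245, 186])]
jaw_pad [(0.63, [246, 212]), (0.27, [222, 186])]
glue [(0.77, [126, 168])]
bowl [(0.84, [427, 212])]
toy_truck [(0.78, [411, 149])]
varnish [(0.71, [337, 296])]
sanding_block [(0.61, [197, 287]), (0.61, [409, 148]), (0.52, [123, 168])]
brush [(0.95, [406, 286])]
1.5
```

View images.

View pics/side0.png

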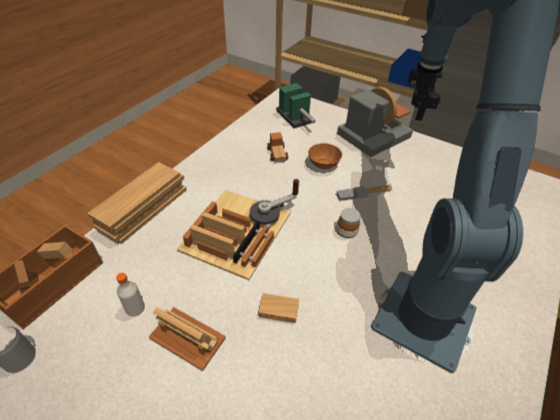

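View pics/top0.png

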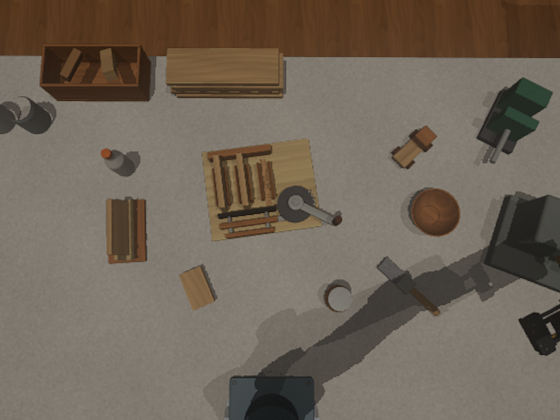

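```bash
python3 - <<'E'
import cv2
im=cv2.imread('pics/top0.png'); cv2.imwrite('pics/top0_press.png',cv2.resize(im[110:260,180:360],None,fx=4,fy=4,interpolation=cv2.INTER_CUBIC))
cv2.imwrite('pics/top0_easel.png',cv2.resize(im[170:290,70:220],None,fx=5,fy=5,interpolation=cv2.INTER_CUBIC))
im=cv2.imread('pics/side0.png'); cv2.imwrite('pics/side0_press.png',cv2.resize(im[150:360,130:340],None,fx=2.8,fy=2.8,interpolation=cv2.INTER_CUBIC))
E
```

```text
(no output)
```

View pics/top0_press.png

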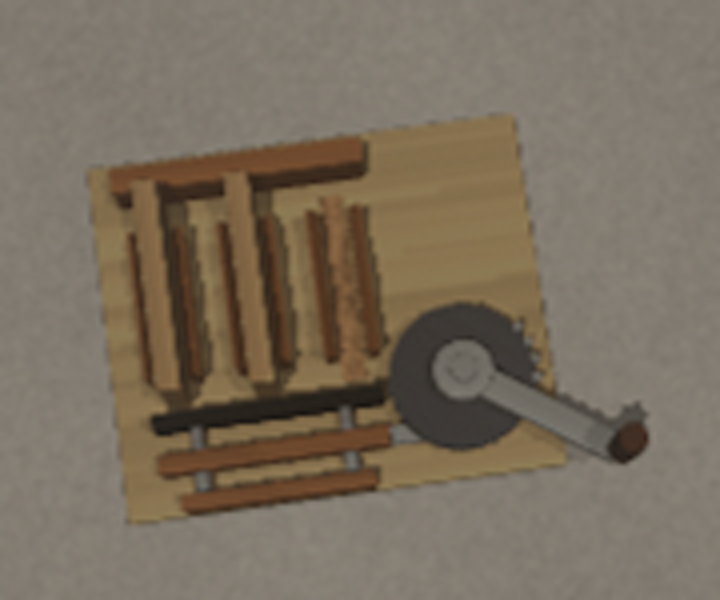

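View pics/top0_easel.png

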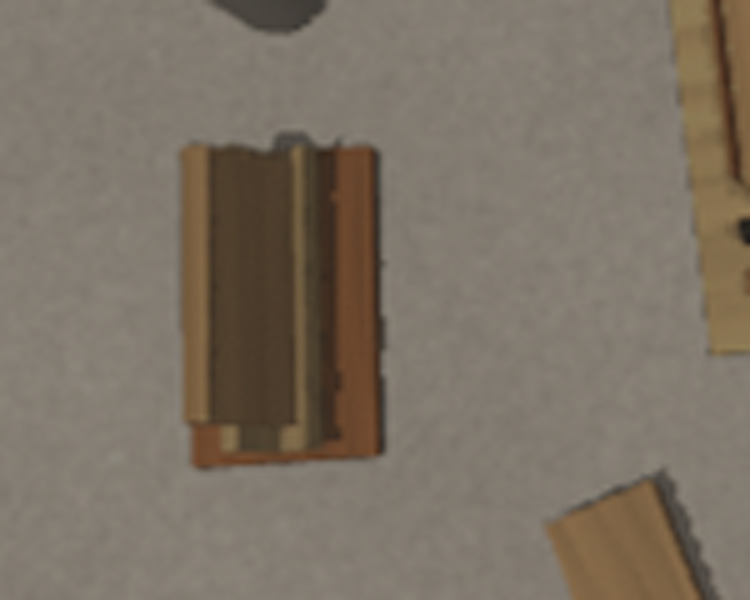

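View pics/side0_press.png

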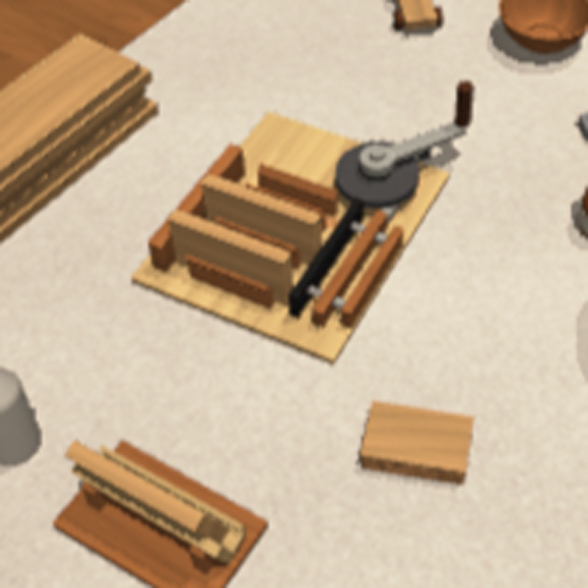

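```bash
cat > h.py <<'E'
import numpy as np, json
from scipy.optimize import least_squares
from rig import manip
def P(c):
    return manip.camera_params(c)
def proj(c,X):
    p=P(c); X=np.atleast_2d(X); V=p['view']; q=X@V[:3,:3].T+V[:3,3]
    return np.c_[p['fx']*q[:,0]/q[:,2]+p['cx'], p['fy']*q[:,1]/q[:,2]+p['cy']]
def back(c,uv,z):
    p=P(c);V=p['view'];R=V[:3,:3];o=-R.T@V[:3,3]
    d=R.T@np.array([(uv[0]-p['cx'])/p['fx'],(uv[1]-p['cy'])/p['fy'],1])
    return o+d*(z-o[2])/d[2]
def place(pose,L):
    x,y,a=pose; L=np.atleast_2d(L).astype(float); c,s=np.cos(a),np.sin(a)
    return np.c_[x+c*L[:,0]-s*L[:,1], y+s*L[:,0]+c*L[:,1], L[:,2]]
E
python3 - <<'E'
from h import *
# press picks
T=lambda a,b:(180+(a+.5)/4-.5,110+(b+.5)/4-.5)
S=lambda a,b:(130+(a+.5)/2.8-.5,150+(b+.5)/2.8-.5)
B=[(110,105,12),(110,-195,12),(-140,-195,12),(-140,105,12)]
top=[(B[0],T(88,168)),(B[1],T(515,113)),(B[2],T(565,462)),(B[3],T(130,523))]
side=[(B[1],S(270,113)),(B[0],S(133,280)),(B[3],S(335,362)),(B[2],S(448,172))]
def fit(obs):
    f=lambda p:np.concatenate([(proj(c,place(p,[L]))[0]-np.array(uv)) for c,L,uv in obs])
    r=least_squares(f,[530,60,0.1],x_scale=[10,10,.1]); return r.x,r.fun.reshape(-1,2)
to=[('top',*o) for o in top]; so=[('side',*o) for o in side]
for o in (to,so,to+so):
    x,r=fit(o); print(x.round(4)); print(r.round(1).tolist())
E1=lambda a,b:(70+(a+.5)/5-.5,170+(b+.5)/5-.5)
for q in [(183,147),(210,148),(183,423),(210,425)]: print(back('top',E1(*q),88).round(1))
for n,q in dict(glue=(126,168),sb=(197,287)).items(): print(n,back('top',q,20).round())
E
python3 - <<'E'
import cv2
im=cv2.imread('pics/side0.png'); cv2.imwrite('pics/side0_easel.png',cv2.resize(im[295:375,140:240],None,fx=7,fy=7,interpolation=cv2.INTER_CUBIC))
cv2.imwrite('pics/side0_lev.png',cv2.resize(im[165:245,220:320],None,fx=7,fy=7,interpolation=cv2.INTER_CUBIC))
E
```

```text
[6.151166e+02 7.645920e+01 1.354000e-01]
[[-0.3, -0.3], [-0.1, -0.4], [0.9, 0.4], [-0.5, 0.1]]
[6.116203e+02 7.843410e+01 1.456000e-01]
[[-0.6, -0.4], [-0.7, -0.1], [0.3, -0.1], [1.0, 0.3]]
[6.13862e+02 7.69658e+01 1.39400e-01]
[[-0.6, 0.3], [-0.4, -0.2], [0.9, 0.6], [-0.5, 0.7], [-0.5, -0.8], [-1.0, -0.9], [-0.4, -0.7], [0.9, 0.0]]
[561.6 420.7  88. ]
[561.1 407.   88. ]
[421.5 412.8  88. ]
[420.5 399.3  88. ]
glue [660. 398.  20.]
sb [339. 196.  20.]
```

View pics/side0_easel.png

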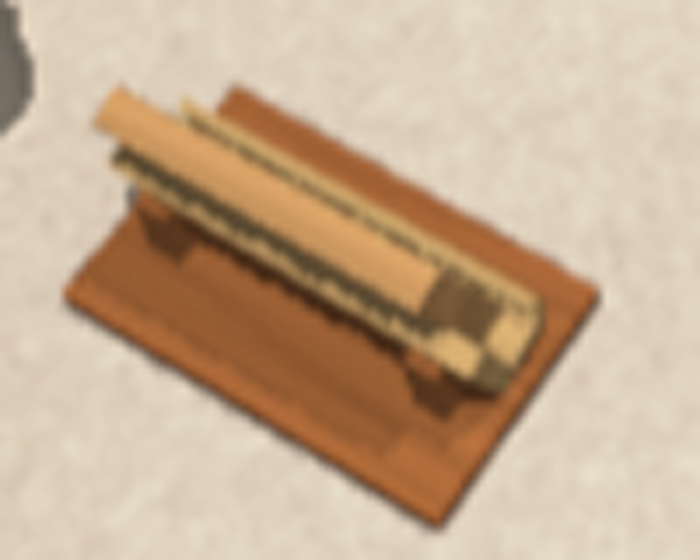

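View pics/side0_lev.png

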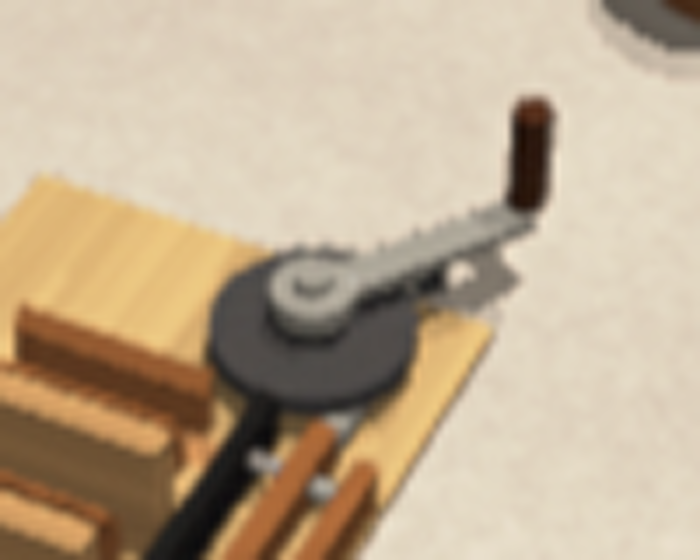

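```bash
python3 - <<'E'
from h import *
E1=lambda a,b:(70+(a+.5)/5-.5,170+(b+.5)/5-.5)
E2=lambda a,b:(140+(a+.5)/7-.5,295+(b+.5)/7-.5)
def pts(p):
    x,y,a,z0=p; t=.35
    L=[(sx*70, 75*np.sin(t)+sy*8*np.cos(t), z0+75*np.cos(t)-sy*8*np.sin(t)) for sx,sy in [(1,1),(1,-1),(-1,1),(-1,-1)]]
    return place((x,y,a),L)
top=np.array([E1(183,147),E1(210,148),E1(183,423),E1(210,425)])
side=np.array([E2(97,123),E2(122,87),E2(415,310),E2(440,265)])
for w in [(1,1),(1,0),(0,1)]:
    f=lambda p:np.concatenate([w[0]*(proj('top',pts(p))-top).ravel(),w[1]*(proj('side',pts(p))-side).ravel()])
    r=least_squares(f,[490,390,0,20]); print(r.x.round(3)); print(r.fun.reshape(-1,2).round(1).tolist())
    print(pts(r.x).mean(0).round(1))
r=least_squares(lambda p:np.concatenate([(proj('top',pts(p))-top).ravel(),(proj('side',pts(p))-side).ravel()]),[490,390,0,20])
for c in('top','side'):
  for d in manip.trace('board',c): print(c,d['score'],d['rect'],d['region'].sum())
  print(c,'origin',proj(c,place((r.x[0],r.x[1],r.x[2]),[(0,0,r.x[3])])))
# press: other points in top
pp=(613.9,77,.139)
for n,L in dict(lever=(-75,-130,60),liner=(2,-60,12),fl=(76,86,57),pad=(-79,0,40)).items(): print(n,[proj(c,place(pp,[L]))[0].round(1) for c in('top','side')])
E
```

```text
[4.91695e+02 3.79851e+02 5.80000e-02 2.92210e+01]
[[0.0, 0.1], [-0.2, -0.8], [0.1, 0.4], [0.0, -0.4], [-0.5, -0.1], [-0.3, -0.9], [0.6, 0.6], [0.7, 0.6]]
[490.2 405.5  99.7]
[4.91940e+02 3.82309e+02 5.40000e-02 2.27250e+01]
[[0.2, 0.4], [-0.1, -0.5], [0.0, 0.4], [-0.1, -0.4], [-0.0, 0.0], [-0.0, 0.0], [-0.0, 0.0], [0.0, 0.0]]
[490.5 408.   93.2]
[5.04583e+02 3.72085e+02 6.50000e-02 4.94500e+00]
[[0.0, -0.0], [0.0, -0.0], [0.0, -0.0], [0.0, -0.0], [-0.0, 0.3], [0.0, -0.3], [-0.0, -0.1], [-0.0, 0.1]]
[502.9 397.7  75.4]
top 0.89 [214.5, 154.2, 11.7, 60.0] 474
top 0.72 [407.7, 186.8, 51.9, 49.6] 1888
top 0.67 [235.4, 153.0, 13.5, 53.8] 410
top 0.66 [104.8, 198.2, 22.9, 55.9] 1166
top origin [[128.61078117 228.91802722]]
side 0.82 [201.4, 213.8, 46.9, 32.2] 607
side 0.78 [153.6, 309.6, 56.4, 35.7] 433
side origin [[188.48496727 328.30499731]]
lever [array([295.3, 202.5]), array([264.6, 207.3])]
liner [array([265.3, 181.7]), array([233.7, 224.3])]
fl [array([206.7, 158.4]), array([186.9, 238.5])]
pad [array([246.7, 212. ]), array([246.9, 239.7])]
```

```bash
cat >> h.py <<'E'
def plan(*targets,start=None):
    """targets: (x,y,z,yaw) absolute; prints shares relative to the start pose"""
    s=manip.observe(); p=np.array(s['eef_pos']); a=s['tool_rot'][2]
    if start is not None: p=np.array(start[:3],float); a=start[3]
    X=np.array([np.cos(a),np.sin(a),0]);Y=np.array([np.sin(a),-np.cos(a),0]);Z=np.array([0,0,-1.])
    for t in targets:
        d=np.array(t[:3])-p; dy=(t[3]-a+np.pi)%(2*np.pi)-np.pi
        print([round(float(v),4) for v in (d@X/300,d@Y/300,d@Z/300,-dy/np.radians(30))])
def st():
    s=manip.observe(); print('t',round(s['time_s'],2),'p',s['eef_pos'].round(1),'rot',s['tool_rot'].round(4),'F',s['contact_force'].round(2),'M',s['ft_torque'].round(2),'w',round(s['gripper_width'],1))
E
python3 - <<'E'
from h import *
st(); plan((400,-310,240,-1.3),(490,-40,240,-1.5127))
print(manip.observe()['qpos'])
E
```

```text
t 1.6 p [ 287.3 -583.1  238.7] rot [ 3.1416e+00  1.0000e-04 -1.1130e+00] F [ 0.14 -0.73 -0.68] M [-0.   -0.    0.03] w 88.1
[-0.6503, -0.7394, -0.0043, 0.3572]
[-1.3251, -1.4063, -0.0043, 0.7634]
[ 1.04682261  0.53642843 -0.00439015  1.53790152  0.00259343  1.06733623
 -0.07118192]
```

>>> play_rows:
  motion:
    - [[-0.08, -0.09, 0, 0.05], [-0.19, -0.22, 0, 0.1], [-0.3, -0.34, 0, 0.2], [-0.4, -0.46, 0, 0.3], [-0.5, -0.58, 0, 0.4], [-0.6, -0.69, 0, 0.5], [-0.72, -0.8, 0, 0.6], [-0.83, -0.92, 0, 0.76]]

```text
time_s: 2.4
eef_pos: [424.9, -236.0, 239.0]
tool_rot: [-3.141, -0.0, -1.514]
contact_force: [1.5, -0.3, 0.8]
gripper_width: 88.1
```

```bash
python3 - <<'E'
from h import *
st(); plan((500,30,200,-1.5127),(492,402,180,-1.5127))
E
```

```text
t 2.4 p [ 424.9 -236.   239. ] rot [-3.1413e+00 -4.0000e-04 -1.5140e+00] F [ 1.46 -0.28  0.76] M [-0.   -0.02 -0.03] w 88.1
[-0.871, -0.3003, 0.1299, -0.0025]
[-2.1105, -0.344, 0.1966, -0.0025]
```

>>> play_rows:
  motion:
    - [[-0.12, -0.04, 0, 0], [-0.25, -0.08, 0, 0], [-0.38, -0.12, 0, 0], [-0.5, -0.16, 0, 0], [-0.63, -0.2, 0, 0], [-0.76, -0.24, 0, 0], [-0.88, -0.28, 0, 0], [-1, -0.3, 0, 0]]

```text
time_s: 3.2
eef_pos: [497.4, 68.9, 239.0]
tool_rot: [-3.141, 0.0, -1.511]
contact_force: [1.1, 0.0, 0.2]
gripper_width: 88.2
```

>>> play_rows:
  motion:
    - [[-0.12, 0, 0.02, 0], [-0.25, 0, 0.04, 0], [-0.38, 0, 0.06, 0], [-0.5, 0, 0.08, 0], [-0.63, 0, 0.1, 0], [-0.76, 0, 0.12, 0], [-0.88, 0, 0.14, 0], [-0.95, 0, 0.15, 0]]

```text
time_s: 4.0
eef_pos: [478.4, 355.0, 193.3]
tool_rot: [3.141, 0.001, -1.508]
contact_force: [0.1, 0.4, 0.4]
gripper_width: 88.5
```

```bash
python3 - <<'E'
from h import *
st(); plan((490.4,401.7,140,-1.5127),(490.4,401.7,81,-1.5127))
E
```

```text
t 4.0 p [478.4 355.  193.3] rot [ 3.1410e+00  1.4000e-03 -1.5079e+00] F [0.12 0.43 0.44] M [ 0.03  0.04 -0.02] w 88.5
[-0.1527, -0.0498, 0.1777, 0.0092]
[-0.1527, -0.0498, 0.3743, 0.0092]
```

>>> play_rows:
  motion:
    - [[-0.08, -0.03, 0.03, 0], [-0.13, -0.05, 0.1, 0.01], [-0.152, -0.05, 0.16, 0.01], [-0.152, -0.05, 0.2, 0.01], [-0.152, -0.05, 0.2, 0.01], [-0.152, -0.05, 0.2, 0.01], [-0.152, -0.05, 0.2, 0.01], [-0.152, -0.05, 0.2, 0.01]]

```text
time_s: 4.8
eef_pos: [492.4, 397.9, 134.7]
tool_rot: [-3.14, 0.001, -1.517]
contact_force: [0.3, 0.3, -0.2]
gripper_width: 88.1
```

```bash
python3 - <<'E'
from h import *
import cv2
st(); plan((490.4,401.7,81,-1.5127))
for c,(r,q) in dict(top=((150,300),(40,240)),side=((230,380),(100,300))).items():
    im=manip.read_camera(c)[:,:,::-1]; cv2.imwrite(f'pics/{c}1.png',cv2.resize(im[r[0]:r[1],q[0]:q[1]],None,fx=4,fy=4))
    print(proj(c,[manip.observe()['eef_pos']]))
E
```

```text
t 4.8 p [492.4 397.9 134.7] rot [-3.1404e+00  7.0000e-04 -1.5168e+00] F [ 0.3   0.32 -0.15] M [ 0.02  0.02 -0.  ] w 88.1
[-0.0131, 0.0061, 0.179, -0.0079]
[[106.65736906 223.71373736]]
[[176.61156777 311.86637686]]
```

View pics/side1.png

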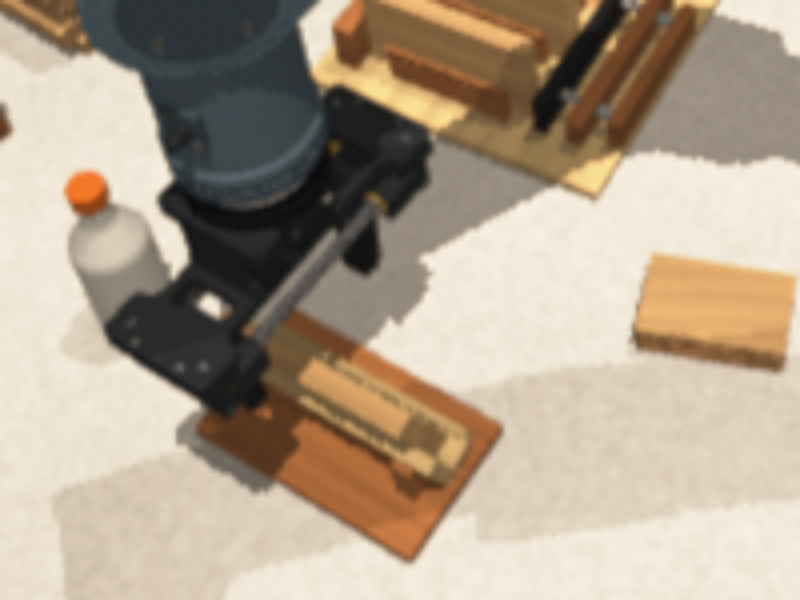

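View pics/top1.png

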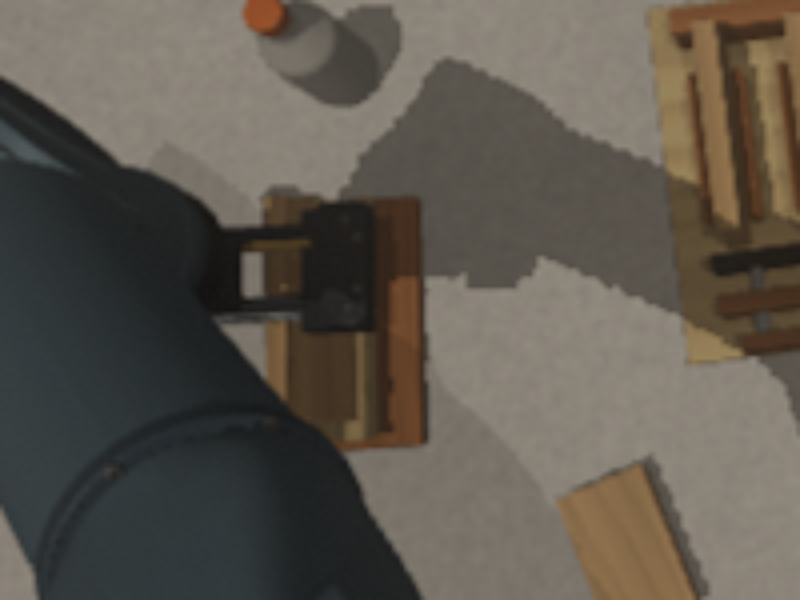

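>>> play_rows:
  motion:
    - [[-0.013, 0.005, 0.04, -0.008], [-0.013, 0.005, 0.08, -0.008], [-0.013, 0.005, 0.12, -0.008], [-0.013, 0.005, 0.15, -0.008], [-0.013, 0.005, 0.17, -0.008], [-0.013, 0.005, 0.179, -0.008], [-0.013, 0.005, 0.179, -0.008], [-0.013, 0.005, 0.179, -0.008]]

```text
time_s: 5.7
eef_pos: [490.4, 402.1, 80.4]
tool_rot: [-3.141, 0.0, -1.512]
contact_force: [-0.1, -0.1, 0.5]
gripper_width: 88.4
```

>>> play_rows:
  motion:
    - [[0, 0, 0, 0], [0, 0, 0, 0], [0, 0, 0, 0], [0, 0, 0, 0], [0, 0, 0, 0], [0, 0, 0, 0], [0, 0, 0, 0], [0, 0, 0, 0]]
  jaw: 1
  squeeze: 6

```text
time_s: 6.5
eef_pos: [490.1, 401.9, 80.0]
tool_rot: [3.142, -0.0, -1.512]
contact_force: [-1.0, -0.0, 0.3]
gripper_width: 26.4
```

```bash
python3 - <<'E'
from h import *
import cv2
st()
for c,(r,q) in dict(top=((150,300),(40,240)),side=((230,380),(100,300))).items():
    im=manip.read_camera(c)[:,:,::-1]; cv2.imwrite(f'pics/{c}2.png',cv2.resize(im[r[0]:r[1],q[0]:q[1]],None,fx=4,fy=4))
E
```

```text
t 6.5 p [490.1 401.9  80. ] rot [ 3.1415 -0.     -1.5119] F [-1.03 -0.03  0.28] M [ 0.07  0.03 -0.03] w 26.4
```

View pics/side2.png

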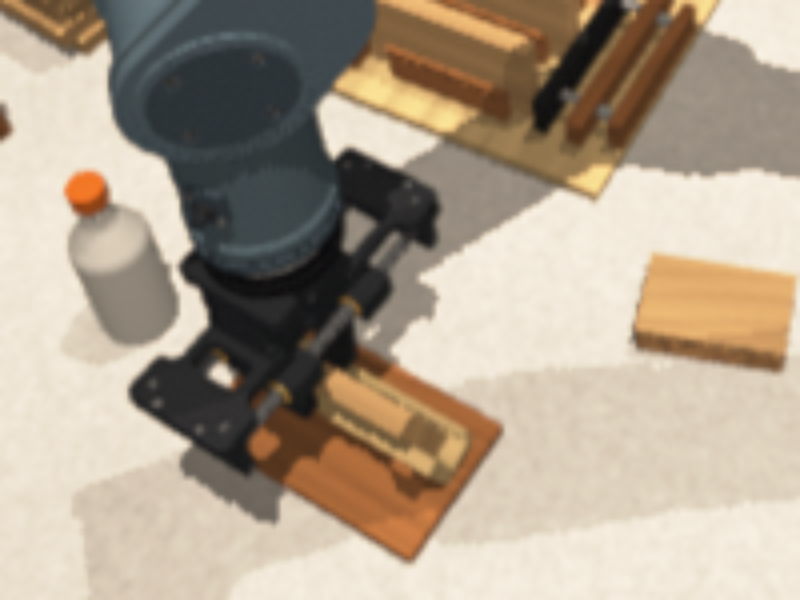

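>>> play_rows:
  motion:
    - [[0, 0, 0, 0], [-0.001, 0, -0.003, 0], [-0.002, 0, -0.006, 0], [-0.004, 0, -0.011, 0], [-0.006, 0, -0.017, 0], [-0.009, 0, -0.024, 0], [-0.012, 0, -0.033, 0], [-0.015, 0, -0.042, 0]]

```text
time_s: 7.4
eef_pos: [489.9, 406.3, 92.8]
tool_rot: [3.142, -0.0, -1.512]
contact_force: [0.5, -2.8, -1.2]
gripper_width: 22.6
```

>>> play_rows:
  motion:
    - [[-0.006, 0, -0.015, 0], [-0.011, 0, -0.03, 0], [-0.017, 0, -0.045, 0], [-0.022, 0, -0.06, 0], [-0.028, 0, -0.075, 0], [-0.033, 0, -0.09, 0], [-0.039, 0, -0.105, 0], [-0.044, 0, -0.12, 0]]

```text
time_s: 8.2
eef_pos: [489.0, 420.1, 129.1]
tool_rot: [-3.141, 0.001, -1.512]
contact_force: [-0.1, 0.6, -0.8]
gripper_width: 16.1
```

```bash
python3 - <<'E'
from h import *
import cv2
st()
for c,(r,q) in dict(top=((150,300),(40,240)),side=((230,380),(100,300))).items():
    im=manip.read_camera(c)[:,:,::-1]; cv2.imwrite(f'pics/{c}3.png',cv2.resize(im[r[0]:r[1],q[0]:q[1]],None,fx=4,fy=4))
E
```

```text
t 8.2 p [489.  420.1 129.1] rot [-3.1414e+00  7.0000e-04 -1.5117e+00] F [-0.1   0.64 -0.83] M [ 0.02  0.04 -0.02] w 16.1
```

View pics/side3.png

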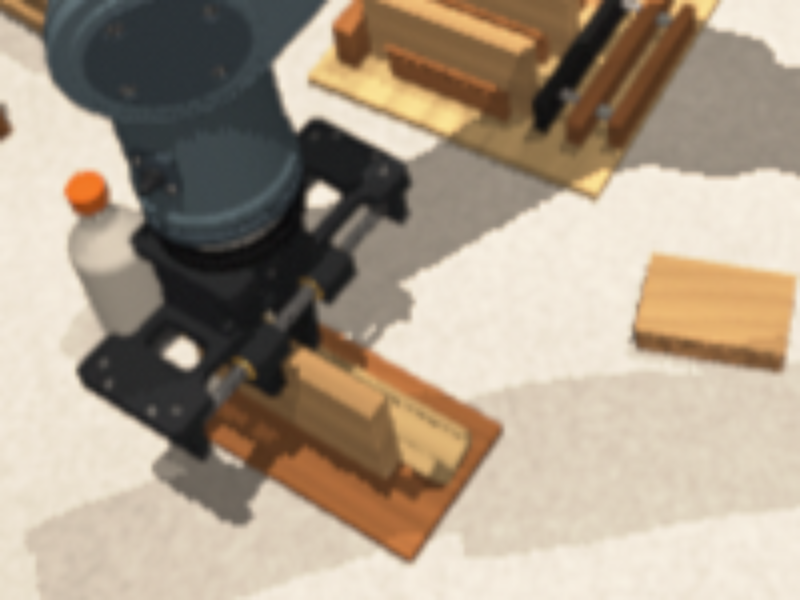

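View pics/top3.png

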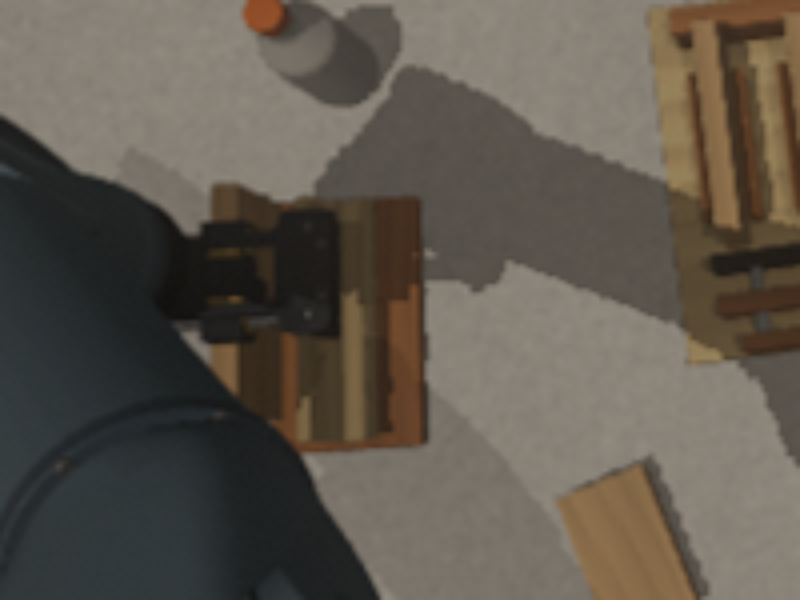

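```bash
python3 - <<'E'
from h import *
st(); plan((489,420,200,-1.5117),(560,200,215,-1.4318))
E
```

```text
t 8.3 p [489.3 420.4 129.5] rot [-3.1406e+00  1.3000e-03 -1.5116e+00] F [ 0.02  0.22 -0.95] M [0.   0.01 0.04] w 15.7
[0.0012, 0.0012, -0.235, 0.0002]
[0.7473, -0.1916, -0.285, -0.1524]
```

>>> play_rows:
  motion:
    - [[0, 0, 0, 0], [0, 0, 0, 0], [0, 0, -0.04, 0], [0, 0, -0.1, 0], [0, 0, -0.16, 0], [0, 0, -0.22, 0], [0.02, 0, -0.27, 0], [0.05, 0, -0.3, 0]]
  squeeze: 30

```text
time_s: 9.1
eef_pos: [490.2, 404.8, 220.5]
tool_rot: [-3.14, 0.001, -1.511]
contact_force: [-0.4, -1.1, 0.0]
gripper_width: 15.8
```

```bash
python3 - <<'E'
from h import *
st(); plan((555,200,215,-1.4318),(624,18,215,-1.4318))
E
```

```text
t 9.1 p [490.2 404.8 220.5] rot [-3.1401e+00  1.4000e-03 -1.5113e+00] F [-0.36 -1.07  0.04] M [-0.03  0.04 -0.07] w 15.8
[0.6943, -0.1749, 0.0183, -0.1518]
[1.3136, -0.3684, 0.0183, -0.1518]
```

>>> play_rows:
  motion:
    - [[0.05, -0.02, 0, 0], [0.15, -0.05, 0, -0.03], [0.25, -0.08, 0, -0.06], [0.36, -0.11, 0, -0.09], [0.47, -0.14, 0, -0.12], [0.58, -0.17, 0, -0.152], [0.68, -0.2, 0, -0.152], [0.78, -0.22, 0, -0.152]]

```text
time_s: 9.9
eef_pos: [569.9, 171.2, 217.7]
tool_rot: [3.14, -0.001, -1.434]
contact_force: [0.5, -0.6, -0.4]
gripper_width: 15.8
```

```bash
python3 - <<'E'
from h import *
st(); plan((624,18,215,-1.4318))
E
```

```text
t 9.9 p [569.9 171.2 217.7] rot [ 3.1402e+00 -1.1000e-03 -1.4343e+00] F [ 0.49 -0.56 -0.42] M [ 0.05 -0.03 -0.02] w 15.8
[0.5305, -0.1092, 0.0089, -0.0048]
```

>>> play_rows:
  motion:
    - [[0.08, -0.02, 0, 0], [0.17, -0.04, 0.02, 0], [0.27, -0.06, 0.06, 0], [0.36, -0.08, 0.1, 0], [0.44, -0.1, 0.14, 0], [0.5, -0.109, 0.17, 0], [0.53, -0.109, 0.18, 0], [0.53, -0.109, 0.18, 0]]

```text
time_s: 10.7
eef_pos: [623.4, 20.0, 163.9]
tool_rot: [3.14, -0.0, -1.435]
contact_force: [-0.1, -0.5, -1.5]
gripper_width: 16.0
```

```bash
python3 - <<'E'
from h import *
import cv2
st()
for c,(r,q) in dict(top=((100,250),(160,360)),side=((130,280),(150,350))).items():
    im=manip.read_camera(c)[:,:,::-1]; cv2.imwrite(f'pics/{c}4f.png',im); cv2.imwrite(f'pics/{c}4.png',cv2.resize(im[r[0]:r[1],q[0]:q[1]],None,fx=4,fy=4,interpolation=cv2.INTER_CUBIC))
E
```

```text
t 10.7 p [623.4  20.  163.9] rot [ 3.1400e+00 -5.0000e-04 -1.4346e+00] F [-0.05 -0.52 -1.53] M [ 0.03  0.   -0.01] w 16.0
```

View pics/side4.png

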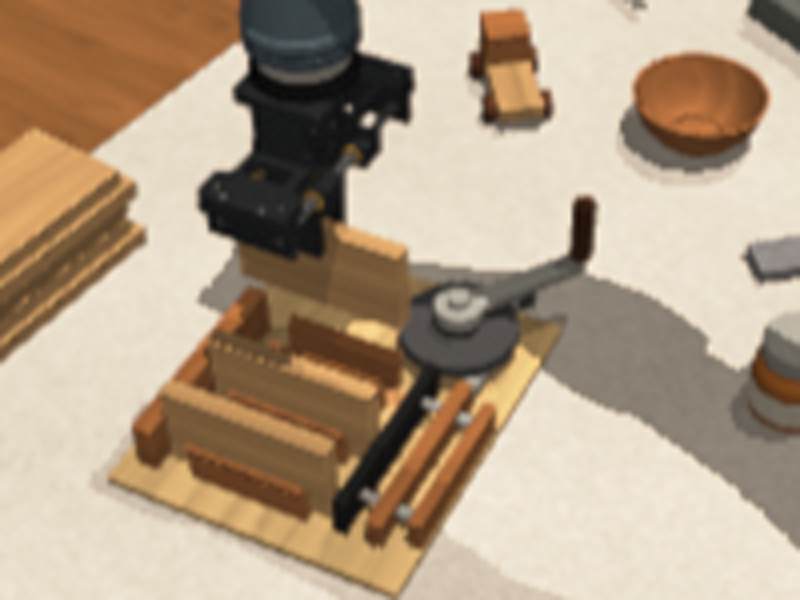

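View pics/top4.png

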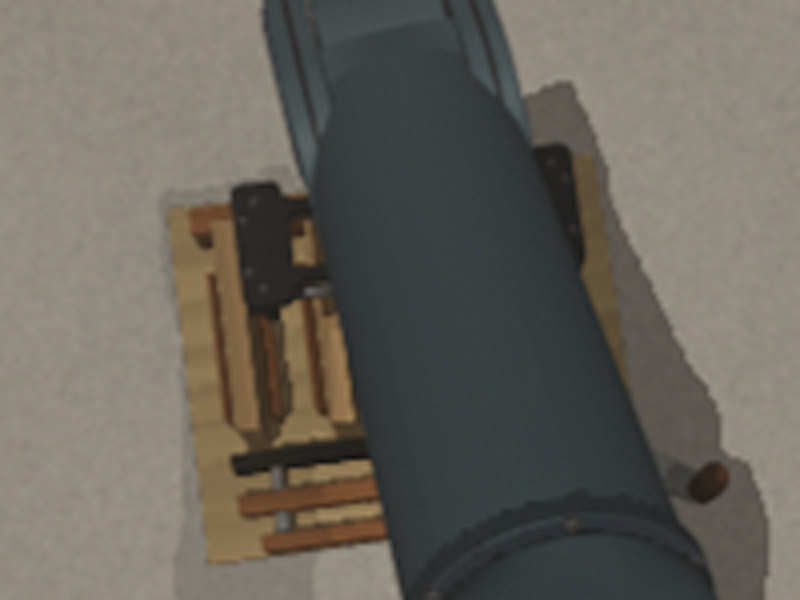

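```bash
python3 - <<'E'
import cv2
im=cv2.imread('pics/side4f.png'); cv2.imwrite('pics/side4z.png',cv2.resize(im[180:245,195:280],None,fx=9,fy=9,interpolation=cv2.INTER_CUBIC))
im=cv2.imread('pics/top0.png'); cv2.imwrite('pics/top0z.png',cv2.resize(im[140:210,200:290],None,fx=8,fy=8,interpolation=cv2.INTER_CUBIC))
E
```

View pics/side4z.png

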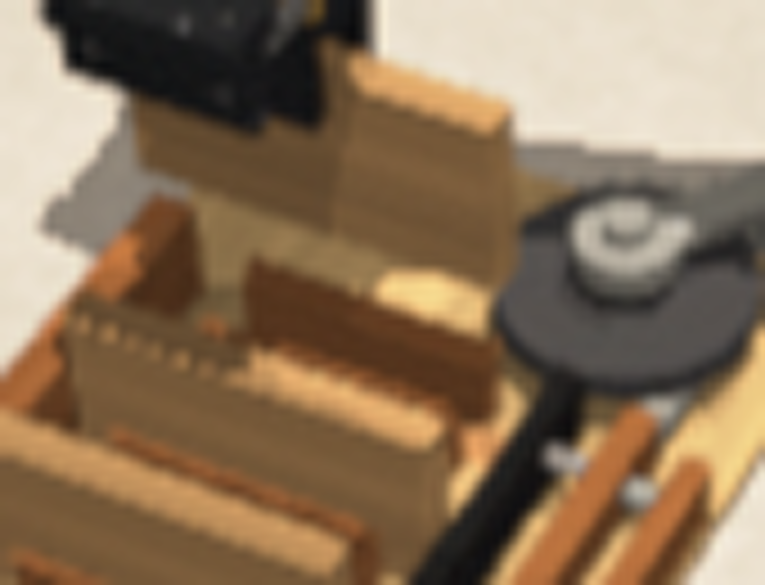

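View pics/top0z.png

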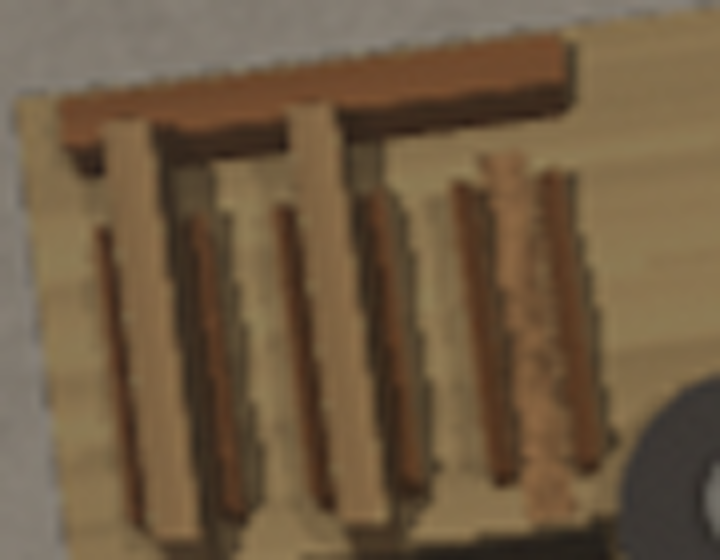

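```bash
python3 - <<'E'
from h import *
Z=lambda a,b:np.array((195+(a+.5)/9-.5,180+(b+.5)/9-.5))
T=lambda a,b:np.array((200+(a+.5)/8-.5,140+(b+.5)/8-.5))
s=manip.observe();tcp=s['eef_pos'];a=s['tool_rot'][2]+np.pi/2
obs=[((-70,8,75),Z(497,135)),((-70,-8,75),Z(512,108)),((70,8,0),Z(137,165)),((-70,8,0),Z(503,287))]
def f(p): # dx along board, z0, yaw err, dy
    return np.concatenate([proj('side',place((tcp[0],tcp[1],a),[(L[0]+p[0],L[1]+p[2],L[2]+p[1])]))[0]-uv for L,uv in obs])
r=least_squares(f,[0,110,0]);print(r.x,r.fun.reshape(-1,2).round(1).tolist())
g=lambda p:f([p[0],p[1],0]); r=least_squares(g,[0,110]);print(r.x,r.fun.reshape(-1,2).round(1).tolist(), 'tip s',tcp[2]-r.x[1])
# press refine
C=lambda a,b:np.array((180+(a+.5)/4-.5,110+(b+.5)/4-.5)); S=lambda a,b:np.array((130+(a+.5)/2.8-.5,150+(b+.5)/2.8-.5))
B=[(110,105,12),(110,-195,12),(-140,-195,12),(-140,105,12)]
o=[('top',B[0],C(88,168)),('top',B[1],C(515,113)),('top',B[2],C(565,462)),('top',B[3],C(130,523)),
('top',(50,-60,49),T(505,180)),('top',(-50,-60,49),T(547,475)),('top',(2,-60,13),T(526,337)),
('top',(76,105,57),T(72,150)),('top',(-75,-130,66),C(463,366)),('top',(-75-10,-130,60),None),
('side',B[1],S(270,113)),('side',B[0],S(133,280)),('side',B[3],S(335,362)),('side',B[2],S(448,172)),('side',(-75,-130,66),np.array((220+313/7-.43,165+283/7-.43)))]
o=[x for x in o if x[2] is not None]
for cs in (['top'],['side'],['top','side']):
    oo=[x for x in o if x[0] in cs]
    h=lambda p:np.concatenate([proj(c,place(p,[L]))[0]-uv for c,L,uv in oo])
    r=least_squares(h,[613,77,.14],x_scale=[10,10,.1],loss='soft_l1'); print(cs,r.x.round(4),'liner',place(r.x,[(2,-60,12)]).round(1),h(r.x).reshape(-1,2).round(1).tolist())
E
```

```text
[  5.9093937   97.75030047 -10.73963466] [[-0.5, -0.5], [0.4, -0.8], [0.6, 0.5], [-0.4, 0.8]]
[ -0.47738847 109.51440066] [[-0.4, -0.5], [0.5, -0.9], [0.1, 0.5], [-0.3, 1.1]] tip s 55.44541292003845
['top'] [6.146871e+02 7.609340e+01 1.335000e-01] liner [[624.7  16.9  12. ]] [[-0.1, -0.2], [0.2, -0.1], [0.9, 0.7], [-0.5, 0.2], [0.3, -1.0], [-0.1, -1.5], [0.3, -0.3], [-8.5, 0.5], [0.2, 1.0]]
['side'] [6.122628e+02 7.805460e+01 1.476000e-01] liner [[623.1  19.   12. ]] [[-0.9, -0.5], [-0.8, -0.2], [0.3, -0.3], [0.9, 0.0], [0.3, 1.1]]
['top', 'side'] [6.141663e+02 7.629540e+01 1.377000e-01] liner [[624.4  17.1  12. ]] [[-0.3, 0.2], [-0.1, -0.2], [1.0, 0.6], [-0.3, 0.6], [0.1, -0.9], [-0.1, -1.4], [0.2, -0.2], [-8.7, 0.9], [0.3, 1.0], [-0.3, -1.0], [-0.9, -1.2], [-0.4, -0.8], [1.0, -0.1], [0.4, 0.8]]
```

```bash
python3 - <<'E'
from h import *
st(); plan((624.8,17.3,112,-1.433),(624.8,17.3,85,-1.433),(624.8,17.3,70,-1.433))
E
```

```text
t 10.8 p [623.8  23.1 165. ] rot [-3.1412e+00  1.0000e-03 -1.4313e+00] F [-0.9   0.52  0.15] M [ 0.1   0.01 -0.03] w 15.6
[0.0196, -0.0006, 0.1765, 0.0033]
[0.0196, -0.0006, 0.2665, 0.0033]
[0.0196, -0.0006, 0.3165, 0.0033]
```

>>> play_rows:
  motion:
    - [[0, 0, 0.03, 0], [0, 0, 0.06, 0], [0, 0, 0.09, 0], [0, 0, 0.12, 0], [0, 0, 0.13, 0], [0, 0, 0.13, 0], [0, 0, 0.13, 0], [0, 0, 0.13, 0]]

```text
time_s: 11.6
eef_pos: [624.3, 21.9, 126.0]
tool_rot: [-3.141, -0.0, -1.432]
contact_force: [-0.7, -1.1, -0.3]
gripper_width: 15.7
```

```bash
python3 - <<'E'
from h import *
import cv2
st(); manip.place_of('board','side') ; st(); manip.read_camera('top'); st()
im=manip.read_camera('side')[:,:,::-1];cv2.imwrite('pics/side5z.png',cv2.resize(im[170:250,185:285],None,fx=7,fy=7,interpolation=cv2.INTER_CUBIC))
st()
E
```

```text
t 11.6 p [624.3  21.9 126. ] rot [-3.1408 -0.     -1.4325] F [-0.69 -1.09 -0.3 ] M [ 0.07 -0.05  0.02] w 15.7
t 11.65 p [624.3  21.8 126. ] rot [-3.1408e+00 -1.0000e-04 -1.4325e+00] F [-0.05  0.23 -1.  ] M [0.04 0.07 0.01] w 15.8
t 11.7 p [624.3  21.8 126. ] rot [-3.1408e+00 -1.0000e-04 -1.4325e+00] F [ 0.48 -0.53 -1.15] M [ 0.  0. -0.] w 15.8
t 11.75 p [624.2  21.8 126. ] rot [-3.1409e+00 -1.0000e-04 -1.4324e+00] F [ 0.23  0.34 -1.22] M [-0.02 -0.02  0.02] w 16.1
```

View pics/side5z.png

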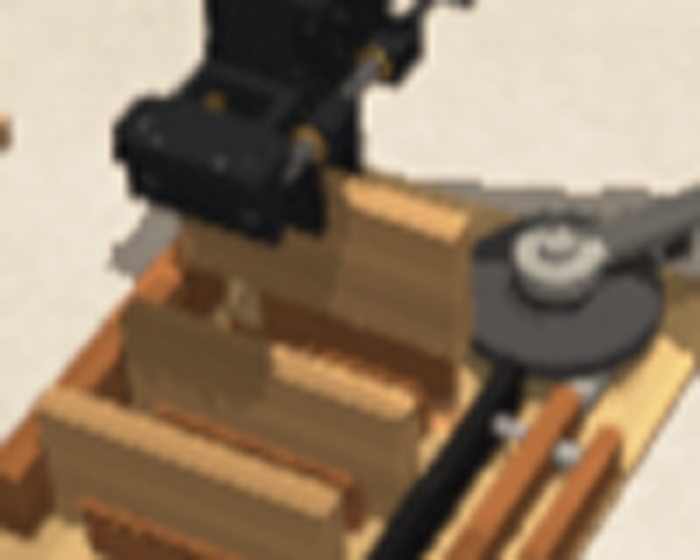

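>>> play_rows:
  motion:
    - [[0.01, 0, 0.01, 0], [0.015, 0, 0.025, 0], [0.015, 0, 0.04, 0], [0.015, 0, 0.05, 0], [0.015, 0, 0.055, 0], [0.015, 0, 0.06, 0], [0.015, 0, 0.06, 0], [0.015, 0, 0.06, 0]]

```text
time_s: 12.55
eef_pos: [624.6, 17.5, 107.7]
tool_rot: [-3.142, 0.0, -1.432]
contact_force: [-0.3, 0.1, -0.3]
gripper_width: 16.0
```

```bash
python3 - <<'E'
from h import *
import cv2
im=manip.read_camera('side')[:,:,::-1];cv2.imwrite('pics/side6z.png',cv2.resize(im[170:250,185:285],None,fx=7,fy=7,interpolation=cv2.INTER_CUBIC))
st()
E
```

```text
t 12.6 p [624.7  17.5 107.8] rot [-3.1413  0.     -1.4323] F [ 0.53  0.28 -0.91] M [0.01 0.04 0.01] w 15.7
```

View pics/side6z.png

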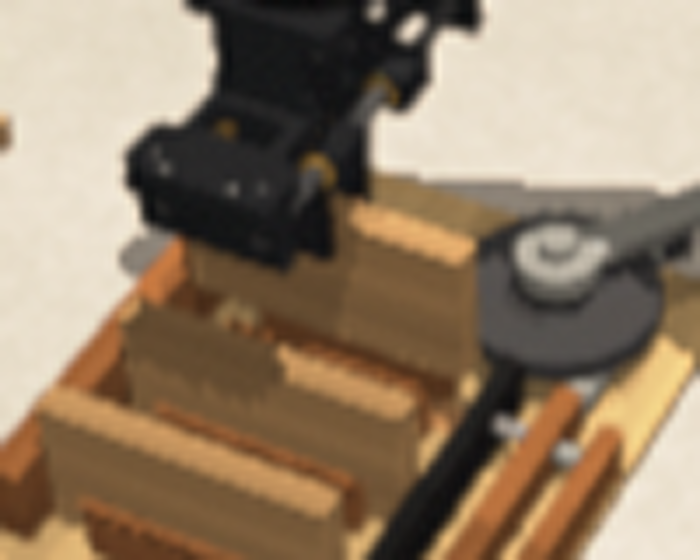

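>>> play_rows:
  motion:
    - [[0, 0, 0.01, 0], [0, 0, 0.02, 0], [0, 0, 0.03, 0], [0, 0, 0.04, 0], [0, 0, 0.05, 0], [0, 0, 0.06, 0], [0, 0, 0.07, 0], [0, 0, 0.075, 0]]

```text
time_s: 13.4
eef_pos: [624.4, 17.4, 84.7]
tool_rot: [3.141, 0.0, -1.432]
contact_force: [-0.1, 0.5, -1.1]
gripper_width: 15.9
```

>>> play_rows:
  motion:
    - [[0, 0, 0.01, 0], [0, 0, 0.02, 0], [0, 0, 0.03, 0], [0, 0, 0.037, 0], [0, 0, 0.044, 0], [0, 0, 0.05, 0], [0, 0, 0.05, 0], [0, 0, 0.05, 0]]

```text
time_s: 14.2
eef_pos: [624.6, 17.4, 70.1]
tool_rot: [-3.141, -0.0, -1.432]
contact_force: [0.4, -0.7, -1.1]
gripper_width: 15.7
```

>>> play_rows:
  motion:
    - [[0, 0, 0.003, 0], [0, 0, 0.006, 0], [0, 0, 0.009, 0], [0, 0, 0.012, 0], [0, 0, 0.015, 0], [0, 0, 0.015, 0], [0, 0, 0.015, 0], [0, 0, 0.015, 0]]

```text
time_s: 15.0
eef_pos: [624.9, 17.4, 69.3]
tool_rot: [-3.141, -0.001, -1.433]
contact_force: [-12.0, -1.3, 29.1]
gripper_width: 15.6
```

```bash
python3 - <<'E'
from h import *
import cv2
im=manip.read_camera('side')[:,:,::-1];cv2.imwrite('pics/side7z.png',cv2.resize(im[170:250,185:285],None,fx=7,fy=7,interpolation=cv2.INTER_CUBIC))
st()
E
```

```text
t 15.05 p [624.9  17.5  69.4] rot [-3.1411e+00 -8.0000e-04 -1.4326e+00] F [-11.73  -1.09  29.74] M [-0.16  2.51 -0.01] w 15.7
```

View pics/side7z.png

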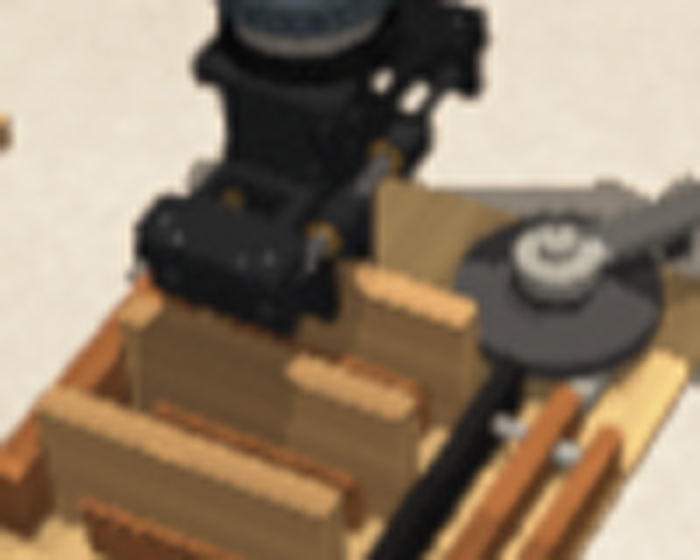

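```bash
python3 - <<'E'
from h import *
pp=(614.2,76.3,.1377)
for dx in (-3,2,6):
  for dz in (0,4): print(dx,dz,((proj('side',place(pp,[(dx-70,-52,87+dz),(dx-70,-68,87+dz)]))-[185,170]+.5)*7-.5).round().tolist())
print(((proj('side',place(pp,[(x-70,8,87) for x in (0,3,6)]))-[185,170]+.5)*7-.5).round().tolist())
E
```

```text
-3 0 [[477.0, 332.0], [494.0, 308.0]]
-3 4 [[476.0, 325.0], [493.0, 301.0]]
2 0 [[466.0, 328.0], [483.0, 304.0]]
2 4 [[466.0, 322.0], [483.0, 298.0]]
6 0 [[458.0, 325.0], [475.0, 301.0]]
6 4 [[458.0, 319.0], [475.0, 295.0]]
[[404.0, 422.0], [398.0, 420.0], [392.0, 418.0]]
```

>>> play_rows:
  motion:
    - [[0, 0, -0.004, 0], [0, 0, -0.008, 0], [0, 0, -0.012, 0], [0, 0, -0.012, 0], [0, 0, -0.012, 0], [0, 0, -0.012, 0], [0, 0, -0.012, 0], [0, 0, -0.012, 0]]

```text
time_s: 15.85
eef_pos: [624.9, 17.4, 69.5]
tool_rot: [-3.141, -0.0, -1.432]
contact_force: [-0.5, 0.0, 5.2]
gripper_width: 16.1
```

>>> play_rows:
  motion:
    - [[0, 0, 0, 0], [0, 0, 0, 0], [0, 0, 0, 0], [0, 0, 0, 0], [0, 0, 0, 0], [0, 0, 0, 0], [0, 0, -0.02, 0], [0, 0, -0.05, 0]]
  jaw: 0.61

```text
time_s: 16.65
eef_pos: [624.2, 17.4, 84.4]
tool_rot: [3.141, 0.0, -1.432]
contact_force: [-0.3, -0.3, -0.1]
gripper_width: 34.4
```

>>> play_rows:
  motion:
    - [[0, 0, -0.05, 0], [0, 0, -0.1, 0], [0, 0, -0.16, 0], [0, 0, -0.22, 0], [0, 0, -0.28, 0], [0.06, 0, -0.32, 0], [0.14, 0, -0.34, 0], [0.22, 0.02, -0.34, 0]]

```text
time_s: 17.45
eef_pos: [629.4, -49.0, 189.2]
tool_rot: [-3.137, -0.001, -1.431]
contact_force: [-0.0, -0.4, -0.4]
gripper_width: 34.5
```

```bash
python3 - <<'E'
from h import *
import cv2
st()
pp=(614.2,76.3,.1377)
print('grip rest',place(pp,[(-75+115*np.cos(2.18),-130-115*np.sin(2.18),106),(-75,-130,54)]).round(1))
for c in('top','side'):
    im=manip.read_camera(c); cv2.imwrite(f'pics/{c}8f.png',im[:,:,::-1])
    for n in('lever_grip','lever','board'): print(c,n,[(round(d['score'],2),np.round(d['point'],1)) for d in manip.place_of(n,c)][:4])
    r=(100,260,150,360) if c=='top' else (150,260,180,340)
    cv2.imwrite(f'pics/{c}8.png',cv2.resize(im[r[0]:r[1],r[2]:r[3],::-1],None,fx=3.7,fy=3.7,interpolation=cv2.INTER_CUBIC))
E
```

```text
t 17.45 p [629.4 -49.  189.2] rot [-3.1372e+00 -6.0000e-04 -1.4313e+00] F [-0.01 -0.36 -0.42] M [ 0.02  0.04 -0.03] w 34.5
grip rest [[ 505.5 -165.2  106. ]
 [ 557.8  -62.8   54. ]]
top lever_grip []
top lever []
top board [(0.98, array([223.2, 184.1])), (0.95, array([243.1, 186.5])), (0.79, array([263.8, 178.6]))]
side lever_grip [(0.65, array([291.2, 187. ])), (0.38, array([268. , 218.4]))]
side lever [(0.93, array([264.5, 208.7])), (0.65, array([215.6, 250.5]))]
side board [(0.84, array([234.6, 223.9])), (0.7, array([213.2, 249.7])), (0.58, array([224.7, 234.2]))]
```

View pics/side8.png

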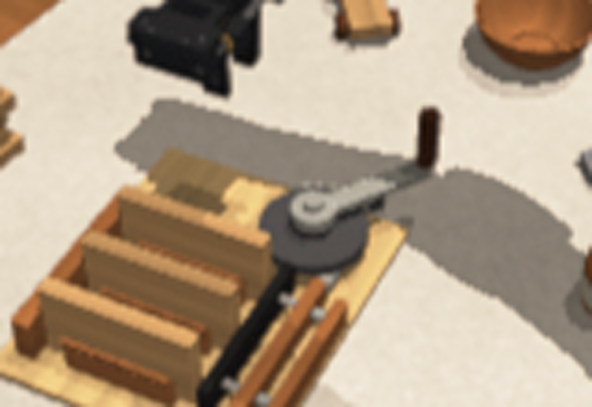

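View pics/top8.png

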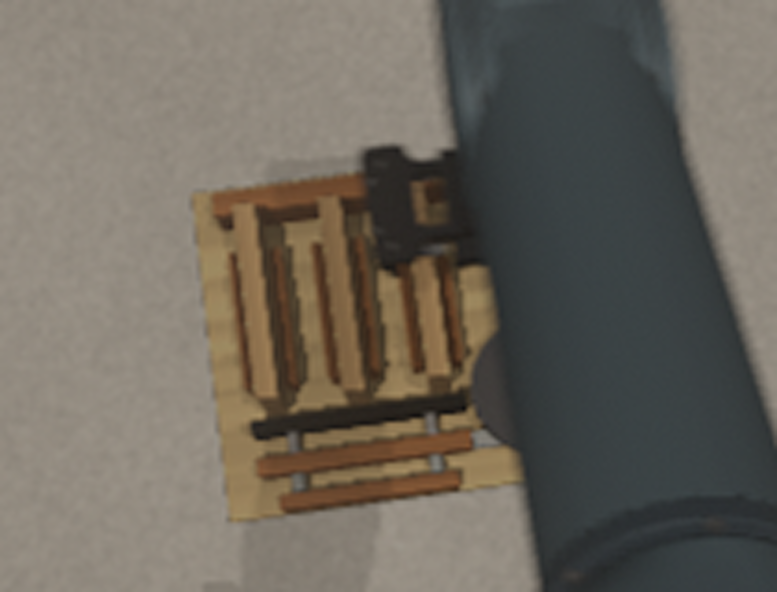

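```bash
python3 - <<'E'
from h import *
C=lambda a,b:np.array((180+(a+.5)/4-.5,110+(b+.5)/4-.5)); D=lambda a,b:np.array((220+(a+.5)/7-.5,165+(b+.5)/7-.5))
print('top',back('top',C(634,434),126),back('top',C(628,440),126))
print('side top',back('side',D(533,104),126),'mid',back('side',D(530,155),96),'bottom',back('side',D(526,205),68))
print('net', back('top',(335,219),106),back('side',(296,184),106))
st()
q=(505.5,-165.2)
plan((*q,189,-1.4318),(*q,140,-1.4318))
E
python3 - <<'E'
import cv2
im=cv2.imread('pics/top0.png'); cv2.imwrite('pics/top0h.png',cv2.resize(im[175:235,270:350],None,fx=9,fy=9,interpolation=cv2.INTER_CUBIC))
E
```

```text
top [ 507.26607408 -164.09196304  126.        ] [ 503.54948014 -160.32843893  126.        ]
side top [ 508.30336008 -167.16142025  126.        ] mid [ 507.50260668 -166.1974201    96.        ] bottom [ 505.88572423 -162.67277261   68.        ]
net [ 507.83126238 -159.10491728  106.        ] [ 507.01259191 -168.85529273  106.        ]
t 17.85 p [627.8 -47.1 186.4] rot [-3.1413e+00  8.0000e-04 -1.4302e+00] F [-0.5   0.39  1.02] M [0.04 0.02 0.01] w 34.3
[0.3328, 0.4589, -0.0085, 0.003]
[0.3328, 0.4589, 0.1548, 0.003]
```

View pics/top0h.png

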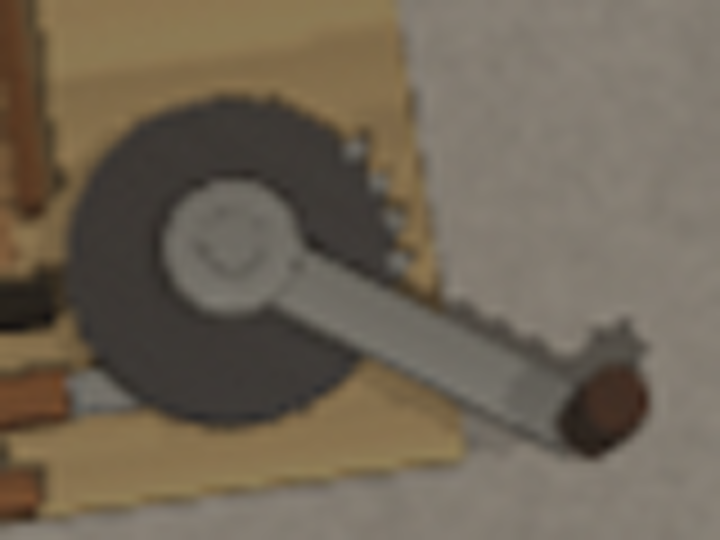

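```bash
python3 - <<'E'
from h import *
st(); print(manip.observe()['qpos'].round(3))
plan((530,-145,186,-0.95),(506,-165.5,186,0.05))
E
```

```text
t 17.85 p [627.8 -47.1 186.4] rot [-3.1413e+00  8.0000e-04 -1.4302e+00] F [-0.5   0.39  1.02] M [0.04 0.02 0.01] w 34.3
[ 0.178  0.572 -0.247  1.629  0.161  0.961 -1.554]
[0.2776, 0.3686, 0.0015, -0.9172]
[0.334, 0.4574, 0.0015, -2.8271]
```

>>> play_rows:
  motion:
    - [[0.05, 0.06, 0, -0.12], [0.1, 0.12, 0, -0.25], [0.15, 0.19, 0, -0.38], [0.2, 0.26, 0, -0.5], [0.24, 0.32, 0, -0.64], [0.28, 0.38, 0, -0.78], [0.31, 0.43, 0, -0.9], [0.334, 0.457, 0, -1]]
  jaw: 0.4

```text
time_s: 18.65
eef_pos: [504.7, -167.0, 186.2]
tool_rot: [3.141, 0.0, -0.906]
contact_force: [0.6, 0.1, -0.0]
gripper_width: 53.0
```

>>> play_rows:
  motion:
    - [[0, 0, 0, -0.14], [0, 0, 0, -0.28], [0, 0, 0, -0.42], [0, 0, 0, -0.56], [0, 0, 0, -0.7], [0, 0, 0, -0.84], [0, 0, 0, -1], [0, 0, 0, -1]]

```text
time_s: 19.45
eef_pos: [506.0, -166.1, 186.2]
tool_rot: [-3.141, 0.0, -0.383]
contact_force: [-0.8, -0.0, 0.5]
gripper_width: 52.7
```

>>> play_rows:
  motion:
    - [[0, 0, 0, -0.14], [0, 0, 0, -0.28], [0, 0, 0, -0.42], [0, 0, 0, -0.56], [0, 0, 0, -0.7], [0, 0, 0, -0.84], [0, 0, 0, -0.9], [0, 0, 0, -0.9]]

```text
time_s: 20.25
eef_pos: [505.9, -166.6, 186.2]
tool_rot: [-3.141, -0.0, 0.085]
contact_force: [-0.3, -0.2, 0.5]
gripper_width: 52.8
```

```bash
python3 - <<'E'
from h import *
st(); print(manip.observe()['qpos'].round(3))
plan((506.5,-165.5,140,0.08),(506.5,-165.5,90,0.08))
E
```

```text
t 20.25 p [ 505.9 -166.6  186.2] rot [-3.1414 -0.      0.0848] F [-0.27 -0.22  0.46] M [ 0.01 -0.07 -0.05] w 52.8
[ 0.692  0.472 -0.587  1.87   0.328  0.897  0.033]
[0.0023, -0.0035, 0.154, 0.0093]
[0.0023, -0.0035, 0.3207, 0.0093]
```

>>> play_rows:
  motion:
    - [[0, 0, 0.05, 0], [0, 0, 0.1, 0], [0, -0.003, 0.14, 0], [0, -0.003, 0.15, 0], [0, -0.003, 0.15, 0], [0, -0.003, 0.15, 0], [0, -0.003, 0.15, 0], [0, -0.003, 0.15, 0]]

```text
time_s: 21.05
eef_pos: [506.1, -166.2, 141.7]
tool_rot: [3.141, -0.001, 0.086]
contact_force: [-0.3, 0.1, 0.4]
gripper_width: 52.5
```

```bash
python3 - <<'E'
from h import *
import cv2
st()
for c in('top','side'):
    im=manip.read_camera(c)
    r=(160,260,270,390) if c=='top' else (120,240,230,380)
    cv2.imwrite(f'pics/{c}9.png',cv2.resize(im[r[0]:r[1],r[2]:r[3],::-1],None,fx=5,fy=5,interpolation=cv2.INTER_CUBIC))
E
```

```text
t 21.05 p [ 506.1 -166.2  141.7] rot [ 3.1412e+00 -8.0000e-04  8.5900e-02] F [-0.27  0.09  0.43] M [-0.05 -0.04  0.01] w 52.5
```

View pics/side9.png

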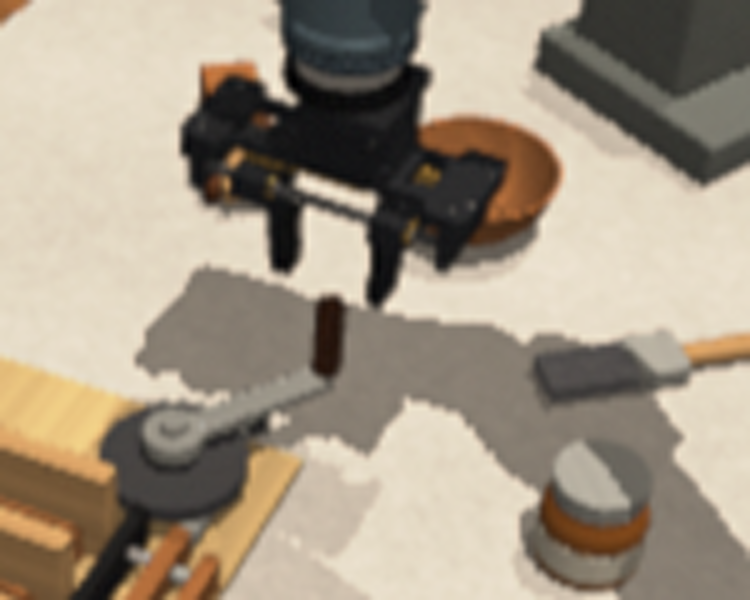

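>>> play_rows:
  motion:
    - [[0, 0, 0.03, 0], [0, 0, 0.06, 0], [0, 0, 0.09, 0], [0, 0, 0.12, 0], [0, 0, 0.15, 0], [0, 0, 0.172, 0], [0, 0, 0.172, 0], [0, 0, 0.172, 0]]

```text
time_s: 21.95
eef_pos: [505.8, -165.9, 89.6]
tool_rot: [-3.141, 0.0, 0.086]
contact_force: [0.9, -0.5, 0.0]
gripper_width: 52.6
```

>>> play_rows:
  motion:
    - [[0, 0, 0, 0], [0, 0, 0, 0], [0, 0, 0, 0], [0, 0, 0, 0], [0, 0, 0, 0], [0, 0, 0, 0], [0, 0, 0, 0], [0, 0, 0, 0]]
  jaw: 1
  squeeze: 45

```text
time_s: 22.75
eef_pos: [505.5, -166.1, 89.7]
tool_rot: [3.141, 0.001, 0.086]
contact_force: [-2.7, 0.1, 5.3]
gripper_width: 18.9
```

```bash
python3 - <<'E'
from h import *
import cv2
st()
for c in('top','side'):
    im=manip.read_camera(c)
    r=(160,260,270,390) if c=='top' else (120,240,230,380)
    cv2.imwrite(f'pics/{c}10.png',cv2.resize(im[r[0]:r[1],r[2]:r[3],::-1],None,fx=5,fy=5,interpolation=cv2.INTER_CUBIC))
E
```

```text
t 22.75 p [ 505.5 -166.1   89.7] rot [3.1414e+00 5.0000e-04 8.6000e-02] F [-2.72  0.05  5.33] M [-0.11  0.52 -0.01] w 18.9
```

View pics/side10.png

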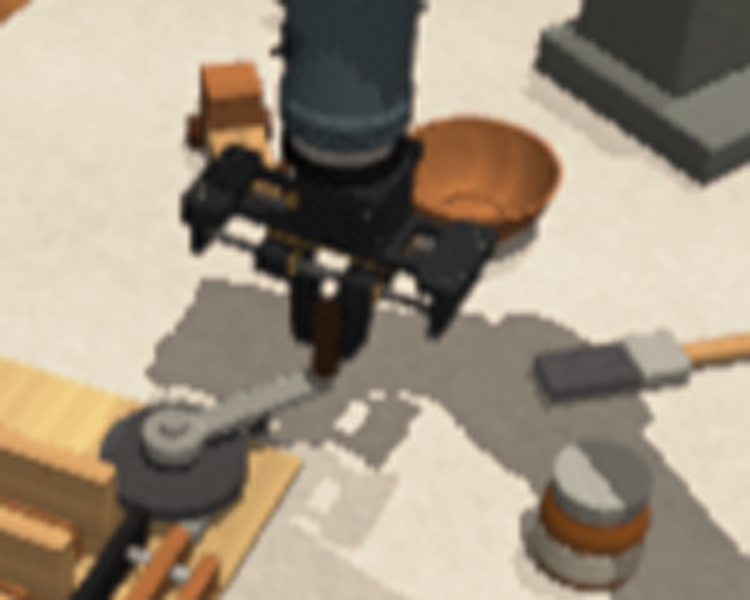

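```bash
python3 - <<'E'
from h import *
import cv2
for c,o in (('top',(270,160)),('side',(230,120))):
  for P_ in [(505.5,-166.1,89.7),(505.5,-166.1,126),(505.5,-156,89.7),(505.5,-157,126),(505.5,-157,66)]:
    print(c,P_,((proj(c,[P_])[0]-o+.5)*5-.5).round())
im=cv2.imread('pics/side10.png'); cv2.imwrite('pics/side10z.png',cv2.resize(im[240:400,230:430],None,fx=4,fy=4,interpolation=cv2.INTER_CUBIC))
E
```

```text
top (505.5, -166.1, 89.7) [337. 306.]
top (505.5, -166.1, 126) [347. 296.]
top (505.5, -156, 89.7) [317. 306.]
top (505.5, -157, 126) [328. 296.]
top (505.5, -157, 66) [313. 312.]
side (505.5, -166.1, 89.7) [330. 344.]
side (505.5, -166.1, 126) [333. 302.]
side (505.5, -156, 89.7) [322. 353.]
side (505.5, -157, 126) [326. 309.]
side (505.5, -157, 66) [321. 379.]
```

View pics/side10z.png

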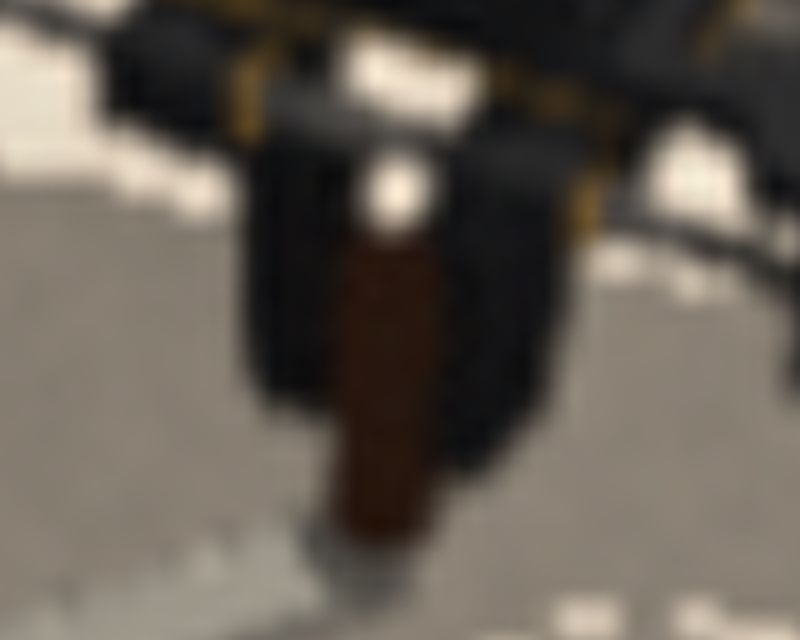

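View pics/top10.png

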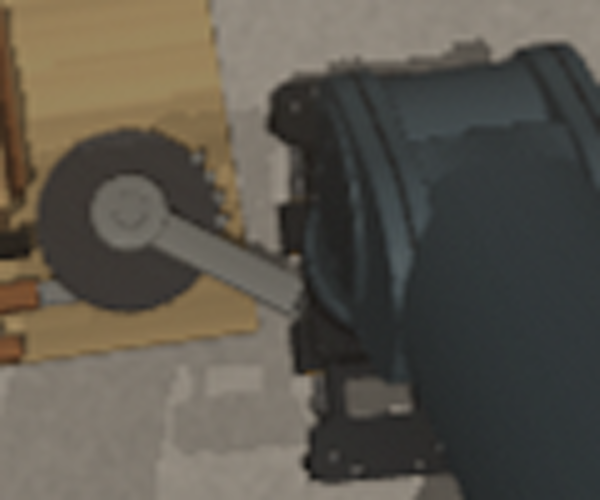

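```bash
cat >> h.py <<'E'
A=np.array([557.8,-62.8])
def arc(yaw0,th0,ths,R=115.5):
    X=np.array([np.cos(yaw0),np.sin(yaw0)]);Y=np.array([np.sin(yaw0),-np.cos(yaw0)])
    u=lambda t:R*np.array([np.cos(t),np.sin(t)])
    for t in ths:
        d=u(t)-u(th0); print(round(t,3),[round(d@X/300,4),round(d@Y/300,4)])
def lev(p,F):
    d=np.array(p[:2])-A; t=np.arctan2(d[1],d[0]); tang=np.array([-np.sin(t),np.cos(t)]); rad=d/np.linalg.norm(d)
    print('lever ang %.3f R %.1f travel %.3f Ftang %.1f Frad %.1f'%(t,np.linalg.norm(d),t+2.041,np.dot(F[:2],tang),np.dot(F[:2],rad)))
E
python3 - <<'E'
from h import *
s=manip.observe(); st(); lev(s['eef_pos'],s['contact_force'])
arc(.086,-2.041,-2.041+np.arange(0,.36,.05))
arc(.086,-2.041+.15,-2.041+np.arange(.15,.6,.05))
E
```

```text
t 22.85 p [ 505.5 -166.1   89.7] rot [3.1414e+00 4.0000e-04 8.6000e-02] F [-2.25 -0.4   5.16] M [-0.1   0.5   0.02] w 18.5
lever ang -2.039 R 115.8 travel 0.002 Ftang -1.8 Frad 1.4
-2.041 [np.float64(0.0), np.float64(0.0)]
-1.991 [np.float64(0.0166), np.float64(0.0098)]
-1.941 [np.float64(0.0337), np.float64(0.0187)]
-1.891 [np.float64(0.0511), np.float64(0.0267)]
-1.841 [np.float64(0.069), np.float64(0.0339)]
-1.791 [np.float64(0.0872), np.float64(0.0401)]
-1.741 [np.float64(0.1057), np.float64(0.0455)]
-1.691 [np.float64(0.1244), np.float64(0.0499)]
-1.891 [np.float64(0.0), np.float64(0.0)]
-1.841 [np.float64(0.0179), np.float64(0.0072)]
-1.791 [np.float64(0.0361), np.float64(0.0134)]
-1.741 [np.float64(0.0546), np.float64(0.0188)]
-1.691 [np.float64(0.0733), np.float64(0.0232)]
-1.641 [np.float64(0.0922), np.float64(0.0266)]
-1.591 [np.float64(0.1113), np.float64(0.0292)]
-1.541 [np.float64(0.1305), np.float64(0.0307)]
-1.491 [np.float64(0.1497), np.float64(0.0313)]
```

Travel to 0.08 rad first.

>>> play_rows:
  motion:
    - [[0.004, 0.002, 0, 0], [0.008, 0.005, 0, 0], [0.012, 0.007, 0, 0], [0.017, 0.01, 0, 0], [0.022, 0.013, 0, 0], [0.027, 0.015, 0, 0], [0.027, 0.015, 0, 0], [0.027, 0.015, 0, 0]]

```text
time_s: 23.65
eef_pos: [512.5, -169.4, 89.6]
tool_rot: [-3.141, 0.004, 0.086]
contact_force: [-6.9, 1.1, 9.7]
gripper_width: 18.8
```

```bash
python3 - <<'E'
from h import *
s=manip.observe(); st(); lev(s['eef_pos'],s['contact_force'])
E
```

```text
t 23.65 p [ 512.5 -169.4   89.6] rot [-3.1411  0.0035  0.0862] F [-6.93  1.05  9.73] M [ 0.28  1.49 -0.02] w 18.8
lever ang -1.972 R 115.8 travel 0.069 Ftang -6.8 Frad 1.7
```

```bash
python3 - <<'E'
from h import *
for k in range(0,16):
    t=-2.041+.08+.05*k; print(round(t+2.041,2),end=' '); arc(.086,t,[t+.05])
E
```

```text
0.08 -1.911 [np.float64(0.0173), np.float64(0.0084)]
0.13 -1.861 [np.float64(0.0177), np.float64(0.0075)]
0.18 -1.811 [np.float64(0.0181), np.float64(0.0066)]
0.23 -1.761 [np.float64(0.0184), np.float64(0.0057)]
0.28 -1.711 [np.float64(0.0186), np.float64(0.0048)]
0.33 -1.661 [np.float64(0.0189), np.float64(0.0038)]
0.38 -1.611 [np.float64(0.019), np.float64(0.0029)]
0.43 -1.561 [np.float64(0.0191), np.float64(0.0019)]
0.48 -1.511 [np.float64(0.0192), np.float64(0.001)]
0.53 -1.461 [np.float64(0.0192), np.float64(0.0)]
0.58 -1.411 [np.float64(0.0192), np.float64(-0.0009)]
0.63 -1.361 [np.float64(0.0192), np.float64(-0.0019)]
0.68 -1.311 [np.float64(0.019), np.float64(-0.0029)]
0.73 -1.261 [np.float64(0.0189), np.float64(-0.0038)]
0.78 -1.211 [np.float64(0.0187), np.float64(-0.0047)]
0.83 -1.161 [np.float64(0.0184), np.float64(-0.0057)]
```

>>> play_rows:
  motion:
    - [[0.004, 0.002, 0, 0], [0.008, 0.004, 0, 0], [0.013, 0.006, 0, 0], [0.017, 0.008, 0, 0], [0.0175, 0.0085, 0, 0], [0.0175, 0.0085, 0, 0], [0.0175, 0.0085, 0, 0], [0.0175, 0.0085, 0, 0]]

```text
time_s: 24.45
eef_pos: [517.6, -171.5, 89.6]
tool_rot: [-3.141, 0.004, 0.086]
contact_force: [-8.3, 1.4, 11.0]
gripper_width: 18.9
```

>>> play_rows:
  motion:
    - [[0.005, 0.002, 0, 0], [0.009, 0.004, 0, 0], [0.013, 0.006, 0, 0], [0.018, 0.0075, 0, 0], [0.018, 0.0075, 0, 0], [0.018, 0.0075, 0, 0], [0.018, 0.0075, 0, 0], [0.018, 0.0075, 0, 0]]

```text
time_s: 25.25
eef_pos: [521.3, -172.8, 89.4]
tool_rot: [-3.14, 0.008, 0.086]
contact_force: [-13.8, 4.0, 16.9]
gripper_width: 19.0
```

>>> play_rows:
  motion:
    - [[0.005, 0.002, 0, 0], [0.009, 0.003, 0, 0], [0.013, 0.005, 0, 0], [0.018, 0.0065, 0, 0], [0.018, 0.0065, 0, 0], [0.018, 0.0065, 0, 0], [0.018, 0.0065, 0, 0], [0.018, 0.0065, 0, 0]]

```text
time_s: 26.05
eef_pos: [529.2, -175.2, 89.6]
tool_rot: [-3.142, 0.003, 0.086]
contact_force: [-6.7, -0.4, 10.2]
gripper_width: 18.3
```

>>> play_rows:
  motion:
    - [[0.005, 0.002, 0, 0], [0.009, 0.003, 0, 0], [0.013, 0.005, 0, 0], [0.0185, 0.0055, 0, 0], [0.0185, 0.0055, 0, 0], [0.0185, 0.0055, 0, 0], [0.0185, 0.0055, 0, 0], [0.0185, 0.0055, 0, 0]]

```text
time_s: 26.85
eef_pos: [535.3, -176.6, 89.6]
tool_rot: [3.141, 0.002, 0.086]
contact_force: [-5.6, 0.3, 8.0]
gripper_width: 18.9
```

```bash
python3 - <<'E'
from h import *
s=manip.observe(); st(); lev(s['eef_pos'],s['contact_force'])
E
```

```text
t 26.85 p [ 535.3 -176.6   89.6] rot [3.1414e+00 2.4000e-03 8.5700e-02] F [-5.56  0.29  7.98] M [-0.01  1.17 -0.01] w 18.9
lever ang -1.766 R 116.0 travel 0.275 Ftang -5.5 Frad 0.8
```

>>> play_rows:
  motion:
    - [[0.005, 0.001, 0, 0], [0.01, 0.002, 0, 0], [0.015, 0.004, 0, 0], [0.0185, 0.005, 0, 0], [0.0225, 0.0055, 0, 0], [0.0225, 0.0055, 0, 0], [0.0225, 0.0055, 0, 0], [0.0225, 0.0055, 0, 0]]

```text
time_s: 27.65
eef_pos: [541.3, -177.6, 89.6]
tool_rot: [3.141, 0.004, 0.086]
contact_force: [-8.5, 0.3, 9.7]
gripper_width: 18.9
```

>>> play_rows:
  motion:
    - [[0.004, 0.001, 0, 0], [0.008, 0.0015, 0, 0], [0.0115, 0.002, 0, 0], [0.0115, 0.002, 0, 0], [0.0115, 0.002, 0, 0], [0.0115, 0.002, 0, 0], [0.0115, 0.002, 0, 0], [0.0115, 0.002, 0, 0]]

```text
time_s: 28.45
eef_pos: [544.7, -178.0, 89.6]
tool_rot: [3.141, 0.004, 0.086]
contact_force: [-8.5, 0.4, 11.1]
gripper_width: 18.4
```

>>> play_rows:
  motion:
    - [[0.004, 0.001, 0, 0], [0.0075, 0.001, 0, 0], [0.0075, 0.001, 0, 0], [0.0075, 0.001, 0, 0], [0.0075, 0.001, 0, 0], [0.0075, 0.001, 0, 0], [0.0075, 0.001, 0, 0], [0.0075, 0.001, 0, 0]]

```text
time_s: 29.25
eef_pos: [546.2, -178.2, 89.5]
tool_rot: [3.141, 0.006, 0.085]
contact_force: [-10.6, -0.5, 13.9]
gripper_width: 19.1
```

```bash
python3 - <<'E'
from h import *
s=manip.observe(); st(); lev(s['eef_pos'],s['contact_force'])
E
```

```text
t 29.25 p [ 546.2 -178.2   89.5] rot [3.1413 0.0059 0.0854] F [-10.56  -0.53  13.89] M [-0.04  2.09  0.05] w 19.1
lever ang -1.671 R 116.0 travel 0.370 Ftang -10.5 Frad 1.6
```

Force rising (8.5 → 10.6 N). Small steps over the second tooth.

>>> play_rows:
  motion:
    - [[0.004, 0.001, 0, 0], [0.0075, 0.001, 0, 0], [0.0075, 0.001, 0, 0], [0.0075, 0.001, 0, 0], [0.0075, 0.001, 0, 0], [0.0075, 0.001, 0, 0], [0.0075, 0.001, 0, 0], [0.0075, 0.001, 0, 0]]

```text
time_s: 30.05
eef_pos: [547.7, -178.4, 89.5]
tool_rot: [3.141, 0.008, 0.085]
contact_force: [-12.8, -0.3, 16.0]
gripper_width: 18.8
```

>>> play_rows:
  motion:
    - [[0.004, 0.0005, 0, 0], [0.0075, 0.0008, 0, 0], [0.0075, 0.0008, 0, 0], [0.0075, 0.0008, 0, 0], [0.0075, 0.0008, 0, 0], [0.0075, 0.0008, 0, 0], [0.0075, 0.0008, 0, 0], [0.0075, 0.0008, 0, 0]]

```text
time_s: 30.85
eef_pos: [549.1, -178.5, 89.4]
tool_rot: [3.141, 0.009, 0.085]
contact_force: [-14.6, 0.4, 17.9]
gripper_width: 19.0
```

```bash
python3 - <<'E'
from h import *
s=manip.observe(); st(); lev(s['eef_pos'],s['contact_force'])
E
```

```text
t 30.85 p [ 549.1 -178.5   89.4] rot [3.1413 0.0094 0.0852] F [-14.64   0.39  17.92] M [0.08 3.13 0.03] w 19.0
lever ang -1.645 R 116.0 travel 0.396 Ftang -14.6 Frad 0.7
```

>>> play_rows:
  motion:
    - [[0.004, 0.0005, 0, 0], [0.0075, 0.0008, 0, 0], [0.0075, 0.0008, 0, 0], [0.0075, 0.0008, 0, 0], [0.0075, 0.0008, 0, 0], [0.0075, 0.0008, 0, 0], [0.0075, 0.0008, 0, 0], [0.0075, 0.0008, 0, 0]]

```text
time_s: 31.65
eef_pos: [553.5, -178.7, 89.5]
tool_rot: [3.141, 0.005, 0.085]
contact_force: [-9.0, -1.9, 10.6]
gripper_width: 18.9
```

```bash
python3 - <<'E'
from h import *
s=manip.observe(); st(); lev(s['eef_pos'],s['contact_force'])
E
```

```text
t 31.65 p [ 553.5 -178.7   89.5] rot [3.141  0.005  0.0853] F [-9.03 -1.86 10.6 ] M [-0.15  1.85  0.01] w 18.9
lever ang -1.608 R 116.0 travel 0.433 Ftang -9.0 Frad 2.2
```

```bash
python3 - <<'E'
from h import *
t0=-1.608
arc(.0853,t0,-2.041+np.array([.5,.55,.58,.62,.66,.70,.74,.78]))
E
```

```text
-1.541 [np.float64(0.0257), np.float64(0.0023)]
-1.491 [np.float64(0.0449), np.float64(0.0029)]
-1.461 [np.float64(0.0565), np.float64(0.0028)]
-1.421 [np.float64(0.0719), np.float64(0.0021)]
-1.381 [np.float64(0.0872), np.float64(0.0008)]
-1.341 [np.float64(0.1025), np.float64(-0.0011)]
-1.301 [np.float64(0.1177), np.float64(-0.0036)]
-1.261 [np.float64(0.1328), np.float64(-0.0068)]
```

>>> play_rows:
  motion:
    - [[0.006, 0.0005, 0, 0], [0.012, 0.001, 0, 0], [0.019, 0.0015, 0, 0], [0.026, 0.002, 0, 0], [0.033, 0.0025, 0, 0], [0.045, 0.003, 0, 0], [0.05, 0.003, 0, 0], [0.05, 0.003, 0, 0]]

```text
time_s: 32.45
eef_pos: [568.9, -178.2, 89.6]
tool_rot: [3.141, 0.004, 0.085]
contact_force: [-9.0, -0.6, 11.6]
gripper_width: 19.0
```

```bash
python3 - <<'E'
from h import *
s=manip.observe(); st(); lev(s['eef_pos'],s['contact_force'])
E
```

```text
t 32.45 p [ 568.9 -178.2   89.6] rot [3.141  0.0045 0.0854] F [-8.99 -0.64 11.57] M [-0.17  1.83  0.  ] w 19.0
lever ang -1.475 R 116.0 travel 0.566 Ftang -9.0 Frad -0.2
```

>>> play_rows:
  motion:
    - [[0.005, 0, 0, 0], [0.01, 0, 0, 0], [0.015, -0.001, 0, 0], [0.018, -0.001, 0, 0], [0.018, -0.001, 0, 0], [0.018, -0.001, 0, 0], [0.018, -0.001, 0, 0], [0.018, -0.001, 0, 0]]

```text
time_s: 33.25
eef_pos: [573.8, -177.7, 89.6]
tool_rot: [3.141, 0.005, 0.085]
contact_force: [-10.2, -0.5, 10.8]
gripper_width: 18.9
```

>>> play_rows:
  motion:
    - [[0.005, 0, 0, 0], [0.012, -0.001, 0, 0], [0.012, -0.001, 0, 0], [0.012, -0.001, 0, 0], [0.012, -0.001, 0, 0], [0.012, -0.001, 0, 0], [0.012, -0.001, 0, 0], [0.012, -0.001, 0, 0]]

```text
time_s: 34.05
eef_pos: [576.2, -177.4, 89.5]
tool_rot: [3.141, 0.008, 0.085]
contact_force: [-12.4, -1.6, 14.6]
gripper_width: 18.5
```

```bash
python3 - <<'E'
from h import *
s=manip.observe(); st(); lev(s['eef_pos'],s['contact_force'])
E
```

```text
t 34.05 p [ 576.2 -177.4   89.5] rot [3.1406 0.0077 0.085 ] F [-12.4  -1.6  14.6] M [-0.26  2.67 -0.02] w 18.5
lever ang -1.412 R 116.0 travel 0.629 Ftang -12.5 Frad -0.4
```

>>> play_rows:
  motion:
    - [[0.005, -0.001, 0, 0], [0.01, -0.001, 0, 0], [0.01, -0.001, 0, 0], [0.01, -0.001, 0, 0], [0.01, -0.001, 0, 0], [0.01, -0.001, 0, 0], [0.01, -0.001, 0, 0], [0.01, -0.001, 0, 0]]

```text
time_s: 34.85
eef_pos: [578.1, -177.1, 89.5]
tool_rot: [3.14, 0.01, 0.085]
contact_force: [-16.3, -1.4, 17.3]
gripper_width: 18.9
```

>>> play_rows:
  motion:
    - [[0.005, -0.001, 0, 0], [0.008, -0.001, 0, 0], [0.008, -0.001, 0, 0], [0.008, -0.001, 0, 0], [0.008, -0.001, 0, 0], [0.008, -0.001, 0, 0], [0.008, -0.001, 0, 0], [0.008, -0.001, 0, 0]]

```text
time_s: 35.65
eef_pos: [582.4, -176.2, 89.5]
tool_rot: [3.141, 0.006, 0.085]
contact_force: [-10.4, -0.7, 11.5]
gripper_width: 18.8
```

```bash
python3 - <<'E'
from h import *
s=manip.observe(); st(); lev(s['eef_pos'],s['contact_force'])
E
```

```text
t 35.65 p [ 582.4 -176.2   89.5] rot [3.1407 0.0059 0.0852] F [-10.41  -0.73  11.46] M [-0.25  2.2  -0.05] w 18.8
lever ang -1.357 R 116.0 travel 0.684 Ftang -10.3 Frad -1.5
```

>>> play_rows:
  motion:
    - [[0.005, -0.001, 0, 0], [0.01, -0.002, 0, 0], [0.015, -0.003, 0, 0], [0.02, -0.004, 0, 0], [0.026, -0.005, 0, 0], [0.032, -0.0065, 0, 0], [0.032, -0.0065, 0, 0], [0.032, -0.0065, 0, 0]]

```text
time_s: 36.45
eef_pos: [592.6, -173.5, 89.6]
tool_rot: [3.141, 0.004, 0.085]
contact_force: [-7.3, -1.6, 10.7]
gripper_width: 18.6
```

```bash
python3 - <<'E'
from h import *
import cv2
s=manip.observe(); st(); lev(s['eef_pos'],s['contact_force'])
for c in('top','side'):
    im=manip.read_camera(c)
    cv2.imwrite(f'pics/{c}11f.png',im[:,:,::-1])
    r=(100,260,190,350) if c=='top' else (140,270,170,330)
    cv2.imwrite(f'pics/{c}11.png',cv2.resize(im[r[0]:r[1],r[2]:r[3],::-1],None,fx=4.5,fy=4.5,interpolation=cv2.INTER_CUBIC))
E
```

```text
t 36.45 p [ 592.6 -173.5   89.6] rot [3.1405 0.0043 0.0853] F [-7.3  -1.58 10.66] M [-0.29  1.61 -0.  ] w 18.6
lever ang -1.266 R 116.0 travel 0.775 Ftang -7.4 Frad -0.7
```

View pics/side11.png

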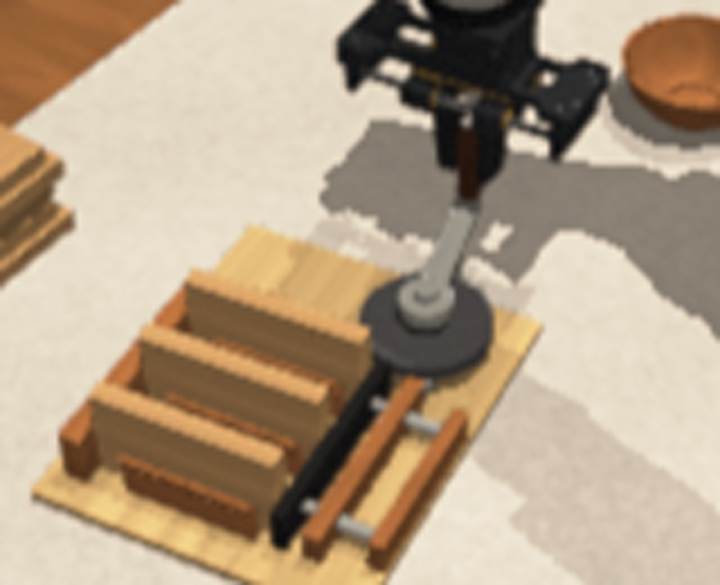

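View pics/top11.png

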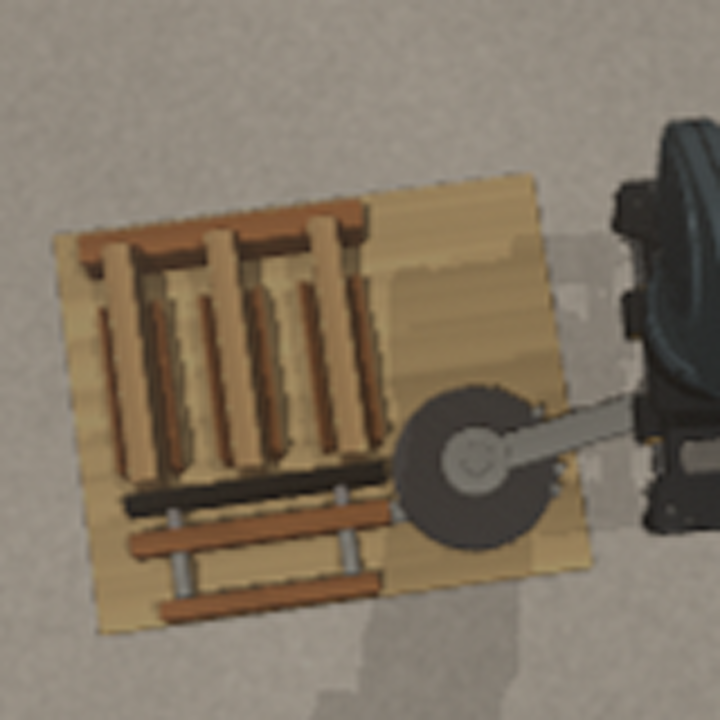

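>>> play_rows:
  motion:
    - [[0.002, 0, 0, 0], [0.002, 0, 0, 0], [0.002, 0, 0, 0], [0.002, 0, 0, 0], [0.002, 0, 0, 0], [0.002, 0, 0, 0], [0.002, 0, 0, 0], [0.002, 0, 0, 0]]

```text
time_s: 37.35
eef_pos: [592.9, -173.4, 89.6]
tool_rot: [3.141, 0.005, 0.085]
contact_force: [-8.8, -2.5, 11.0]
gripper_width: 18.2
```

```bash
python3 - <<'E'
from h import *
s=manip.observe(); st(); lev(s['eef_pos'],s['contact_force'])
pp=(614.2,76.3,.1377)
for c,o,r in (('side',(170,140),4.5),('top',(190,100),4.5)):
  for y in(-60,0,60): print(c,y,[((proj(c,place(pp,[(dx+e*70,y,87)]))[0]-o+.5)*r-.5).round().tolist() for dx in (2,6) for e in(-1,1)])
E
```

```text
t 37.35 p [ 592.9 -173.4   89.6] rot [3.1406 0.0049 0.0853] F [-8.84 -2.51 11.01] M [-0.3   1.84  0.04] w 18.2
lever ang -1.264 R 116.0 travel 0.777 Ftang -9.2 Frad -0.3
side -60 [[373.0, 338.0], [195.0, 275.0], [367.0, 336.0], [190.0, 274.0]]
side 0 [[330.0, 397.0], [149.0, 330.0], [325.0, 395.0], [144.0, 329.0]]
side 60 [[285.0, 460.0], [99.0, 389.0], [280.0, 458.0], [94.0, 387.0]]
top -60 [[355.0, 459.0], [322.0, 223.0], [354.0, 452.0], [322.0, 216.0]]
top 0 [[250.0, 474.0], [219.0, 237.0], [249.0, 467.0], [219.0, 230.0]]
top 60 [[145.0, 488.0], [116.0, 250.0], [144.0, 481.0], [115.0, 244.0]]
```

```bash
python3 - <<'E'
from h import *
print(manip.sign_off()); st()
E
```

```text
the job is handed in; nothing more can be done
None
the job is handed in; nothing more can be done
```

I stood the pine board on its long edge in the empty slot (press y = −60 mm). Then I worked the lever over three clicks and handed the job in at about 37 s with the fingers still holding the handle. No verdict was reported.

- **Board:** the last pictures show it upright and down in its slot, level with the other two boards. The jaw has pushed all three flat against the fence. That leaves its origin about 4 mm beyond the liner along the slot. I had released it at roughly +2 mm. The 12 mm limit is met, but the 3 mm you asked for no longer holds after pressing.
- **Clicks by feel:** the handle force rose to about 14, 14.6 and 16 N and then dropped, at lever travels of about 0.16, 0.40 and 0.65 rad.
- **Hold:** the lever rests at 0.777 rad travel, which is about 0.89–0.93 rad on the ring. There is about 9 N of force along the handle's path and a 45 N grip.
- **Disagreement:** judged from the ring teeth in the first picture, the hold is nearer 0.86 rad. Both readings lie between the third and fourth clicks; I trusted the feel.
- **Not measured:** the force of the jaw pad on the board. I inferred it from the pad's position and the boards sitting against the fence.
- **Other things:** the other two boards stayed in their slots. I felt no contact with anything else, but did not measure the other things' positions again at the end.

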